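# Hang the bin on the laundry's slat panel and stock it

### The job

Hang the loose blue bin on the slat panel, in the upper groove beside the grey bin: tip its front up to get the steel hook into the groove, then swing it down, without letting it drop, until the hook is fully home behind the slat and the bin's back hangs flat against the panel. Once it hangs by itself, stand the orange bottle upright in it, setting it down rather than dropping it. Leave the other things on the counter as they are, and do not let the bottle fall over.

Things in the scene. Friction and masses are not known exactly. Their poses are not given: they have to be found in the camera images.
- panel: wooden slatwall panel standing on the counter, fixed: 404 mm long (y), 28 thick (x), 250 high (z up). Origin: centre of its underside. x points from the front face into the panel, y runs along the grooves; front face at x = -14 mm. Two T-grooves run its length, the upper at 166-182 mm above the counter, the lower at 90-106. Flat feet 4 mm thick reach 70 mm to front and back below its ends
- groove (a point): middle of the upper groove's mouth: half-way along the panel, on its front face, 174 mm above the counter; axes as the panel's. The mouth is 16 mm high (8 up, 8 down from here) between slat faces 4 mm thick; behind them the cavity is 20 mm deep and reaches 17 mm above and below the mouth. The top slat and a cap stand above it to 250 mm
- grey_bin: bystander: grey bin of clothes pegs hanging in the panel's upper groove, fixed; size, shape and axes as the blue bin, pegs reach 15 mm above its rim. Origin: centre of its underside, 90 mm above the counter. It hangs in the panel's -y half; the groove is free on its +y side (at least 240 mm of it from its side to the panel's end), and the blue bin goes there
- bin_center (a point): centre of the loose blue bin, 40 mm above its underside; it stands upright on the counter. Open tray 120 mm deep (x), 60 wide (y), 80 high (z up), walls and floor 3 mm, about 0.22 kg. Back wall at x = +60 mm. Front wall (x = -60) only 45 mm high; side walls full height from x = -20 to the back. Hanging home, its axes are parallel to the panel's and this point is 130 mm above the counter
- bin_tab (a point): root of the blue bin's hook: on the back wall's outer face (60 mm behind, 36 above the bin's centre), at the underside of a steel tab 4 mm thick, 50 wide (y), that goes back 10.5 mm and ends in an upright lip; axes as the bin's. Hanging home, the tab's underside rests on the groove's lower edge (166 mm above the counter) and this point is 0 to 2.5 mm in front of the panel's face
- bin_lip (a point): centre of the hook's upright lip: 68.5 mm behind, 48 above the bin's centre; axes as the bin's. Lip 4 mm thick (x), 50 wide, its top 24 mm above the tab's underside, so it does not enter the 16 mm mouth level: with the bin's front tipped up about 48 degrees it points into the mouth. Home when this point is 4 to 12 mm behind the panel's face, 173 to 182 mm above the counter
- bottle_center (a point): centre of the orange stain-remover bottle with white cap, 76 mm above its underside; z is up, standing on the counter. Round, 44 mm in diameter, 152 high, straight up to 122 mm, then a shoulder and a cap 26 in diameter; about 0.26 kg. The bin's inside is 54 mm wide and 114 deep, its side rims 77 mm above its floor
- green_bottle: bystander: green bottle with black cap, 48 mm in diameter, 145 mm high; origin at its underside
- white_bottle: bystander: white bottle with blue cap, 50 mm in diameter, 135 mm high; origin at its underside
- cup: bystander: clear measuring cup, 72 mm across, 70 mm high; origin at its underside
- brush: bystander: wooden scrubbing brush, 150 x 50 x 47 mm, lying along its x; origin at its underside
- powder_carton: bystander: white and blue washing-powder carton, 60 x 110 x 150 mm; origin at its underside
- token_tray: bystander: steel tray of brass tokens, 100 x 160 x 22 mm; origin at its underside

How it is judged:
On the way, in this order (a step that is already met when the one before it is completed fails the run):
1. the blue bin hangs fully home in the upper groove, let go (x of bin_lip in the frame of panel between -0.01 and -0.002 m and z of bin_lip in the frame of panel between 0.173 and 0.182 m and y of bin_lip in the frame of panel between -0.175 and 0.175 m and angle between the z axis of bin_lip and the z axis of panel, either way round below 0.07 rad and angle between the y axis of bin_lip and the y axis of panel, either way round below 0.09 rad and contact force between the fingers and blue_bin below 0.2 N), for 0.3 s.
2. the orange bottle stands upright on the floor of the hanging bin (x of bin_lip in the frame of panel between -0.01 and -0.002 m and z of bin_lip in the frame of panel between 0.173 and 0.182 m and y of bin_lip in the frame of panel between -0.175 and 0.175 m and angle between the z axis of bin_lip and the z axis of panel, either way round below 0.07 rad and angle between the y axis of bin_lip and the y axis of panel, either way round below 0.09 rad and x of bottle_center in the frame of bin_center between -0.042 and 0.042 m and y of bottle_center in the frame of bin_center between -0.012 and 0.012 m and z of bottle_center in the frame of bin_center between 0.034 and 0.048 m and angle between bottle_center's own z axis and vertical below 0.2 rad), for 0.2 s.
At the end, for the whole second after the job is handed in: The blue bin hangs in the upper groove (lip centre 4 to 12 mm behind the panel's face and 173 to 182 mm up, bin upright within 0.07 rad and square to the panel within 0.09 rad), the orange bottle stands on its floor, upright within 0.2 rad, and both are at rest (all of step 2 and linear speed of each of blue_bin, orange_bottle below 0.02 m/s); the robot touches nothing.
It fails at once if a bystander was disturbed (moved more than 30 mm) (distance of any of green_bottle, white_bottle, cup, brush, powder_carton, token_tray from where it was at the start of the episode above 0.03 m).
It fails at once if the bottle fell over (tilted beyond 0.7 rad) (angle between bottle_center's own z axis and vertical above 0.7 rad).
It fails at once if the bin was dropped or let swing down unheld (above 0.7 m/s out of the fingers) (contact force between the fingers and blue_bin below 0.2 N and linear speed of blue_bin above 0.7 m/s).
It fails at once if the bottle was dropped (above 0.7 m/s out of the fingers) (contact force between the fingers and orange_bottle below 0.2 N and linear speed of orange_bottle above 0.7 m/s).
It also fails if it takes over 67 s, if anything falls off the work surface, if the arm or the gripper's body presses on something with over 40 N, if the wrist force passes 120 N, or if a joint passes its speed limit or range.

### The arm

A 6-joint arm with a two-finger parallel gripper is mounted at the origin on the work surface. World frame = base frame: x ahead of the robot, y to its left, z up, the work surface at z = 0. Lengths are in m, angles in rad, forces in N, time in s.
With the tool pointing down it reaches from about 0.25 to 0.85 m from the base axis. Payload 12.5 kg.
Tool frame: the origin (TCP) lies at the very end of the fingers, on their centre line; the grasp point (between the pads) lies 19 mm behind it; z points along the fingers, y is the direction in which the jaws open and shut (so a half turn about z gives the same grasp; the last joint's range is limited). The gripper opens to 93 mm and grips with 3 to 60 N. Pads are 15 mm wide; open, the fingers measure 128 mm over their backs; the gripper's body (75 mm by 188 mm) begins 65 mm behind the grasp point.
Start: joints at [1.181, 0.351, 1.652, -0, 1.139, -0.085], TCP at [0.165, 0.525, 0.198] pointing down, gripper open.
Joint ranges: [-2.75, 2.75], [-0.79, 2.1], [0.01, 2.65], [-1.57, 4.71], [0.07, 3.14], [-2.87, 2.87]. Speed limits (rad/s): [2.22, 2.22, 2.79, 3.14, 3.14, 3.14].

### API

Orientations are given as a 3x3 rotation matrix whose columns are the frame's x, y, z axes.
In Python, from bench import read_state, cams, env gives the robot as it stands.
- The arm moves only by the tool apply_moves, never from a script. Its argument "motion" is a list of rows, each an object of numbers: "rx", "ry", "rz": the turn, a rotation vector about the tool's x, y, z in rad; "dx", "dy", "dz": the shift along the tool's x, y, z in m; "hand": the closure, from 0 (fully open) to 1 (shut). A call has 1 to 8 rows; each row shifts and turns the pose as measured when the row begins, along the tool's axes as they then stand; what a row does not reach is not made up. A row lasts 1/12 s, in which the tool goes at most 41.7 mm and 7.16 degrees, less where a joint would pass 70% of its speed; a pose out of reach is approached as far as the arm can. A call with a gripper value outside its range is refused whole. The fingers move at their own pace and stop on an object; "grip_force" is the grip in N (left out, the last holds). Time passes only in rows, so rows that do not move let the fingers close. It gives the time, the measured TCP pose, the force and the opening at its end, in the units of the state.
- read_state(): the state, without advancing time (a new reading comes with each control period).
- cams.capture(name): name is "scene" or "top"; returns a dict with "image" (400x640x3 uint8, red, green, blue), "fovy" (degrees; the focal length in pixels is half the picture's height over the tangent of half this angle, whatever the lens; pixels are square), "cx", "cy" (the principal point, pixels), "D" ([k1, k2, p1, p2, k3] as OpenCV has them; the pictures are not rectified), "cam_to_world" (4x4, takes a point from camera to world coordinates). Camera axes: x right, y up, looking along -z (the intrinsics and any distortion apply to the point x, -y, -z); pixel columns grow to the right and rows downward; lengths in m; the calibration is good to about 2 mm. A picture is of the moment at which its call begins. There is no depth.
- env.close_job(): hands the job in, once; it reports no verdict.
The state is a dict: "time": time; "joints": joint angles; "joint_vel": joint speeds; "effort": joint torques, N m; "ee_pos": TCP position; "tcp_rot": TCP orientation; "contact_force": force on the tool from outside, world axes, zero at the start; "torque": the same for the moment, N m; "opening": finger opening in m.
Only numpy, scipy, OpenCV 4.12 (cv2) and the standard library are available. Lean on these libraries where they do the work, as an engineer would, in place of code of your own. Each camera call takes 0.05 s, during which the arm holds its last target. There are 200 camera calls.

## Working session

There is one attempt and no reset: what is moved stays moved. The work goes in short steps, Python scripts to look and compute and a tool call to move; the robot and the scene stay as the last step left them, time stands still between calls to the robot, and variables do not carry over. Pictures are saved under pics/ and viewed, about 8 in all and at most 12, crops included, and the job is handed in when it is done.

Besides the shell and the picture viewer there is one more tool, called after ">>>" by a JSON object that holds its "api" and its "payload". apply_moves: Moves the arm, as the interface text tells. Its arguments: {"type":"object","properties":{"motion":{"type":"array","items":{"type":"object","properties":{"rx":{"type":"number"},"ry":{"type":"number"},"rz":{"type":"number"},"dx":{"type":"number"},"dy":{"type":"number"},"dz":{"type":"number"},"hand":{"type":"number"}}}},"grip_force":{"type":"number"}},"required":["motion"]}

```bash
ls; mkdir -p pics; python3 - <<'E'
from bench import read_state,cams,env
import cv2,numpy as np
print(read_state())
for n in("scene","top"):
    c=cams.capture(n); cv2.imwrite(f"pics/{n}0.png",c["image"][:,:,::-1])
    print(n,c["fovy"],c["cx"],c["cy"],c["D"],np.round(c["cam_to_world"],4).tolist())
E
```

```text
pics
{'time': 0.0, 'joints': array([ 1.18140502e+00,  3.51256534e-01,  1.65242008e+00, -3.74820378e-06,
        1.13906426e+00, -8.45822876e-02]), 'joint_vel': array([ 0.00127034,  0.00123179, -0.00106223, -0.00070887,  0.00014101,
        0.00071548]), 'effort': array([ 1.58232051e-03, -4.97326684e+01, -2.85256022e+01,  6.99863001e-02,
        2.57512496e-02, -7.92531932e-05]), 'ee_pos': array([0.16489197, 0.52432534, 0.19759184]), 'tcp_rot': array([[-9.53904738e-01,  3.00109254e-01, -4.32742176e-04],
       [ 3.00109551e-01,  9.53904149e-01, -1.06355253e-03],
       [ 9.36126006e-05, -1.14439786e-03, -9.99999341e-01]]), 'contact_force': array([ 0.43478183,  1.27270736, -0.03776499]), 'torque': array([-0.0298771 , -0.03876868, -0.01122042]), 'opening': 0.09316462496970791}
scene 46.481403910574315 321.6768791510367 196.79171280684562 [-0.05047886  0.          0.          0.          0.        ] [[-0.0974, -0.7095, 0.698, 1.3765], [0.9951, -0.081, 0.0565, 0.0499], [0.0164, 0.7001, 0.7139, 0.9964], [0.0, 0.0, 0.0, 1.0]]
top 56.92089605417966 319.0769434907471 202.13346959693138 [-0.05646845  0.          0.          0.          0.        ] [[0.0178, 0.9944, -0.104, 0.4163], [-0.9998, 0.0173, -0.0053, 0.0015], [-0.0034, 0.104, 0.9946, 0.9348], [0.0, 0.0, 0.0, 1.0]]
```

View pics/scene0.png

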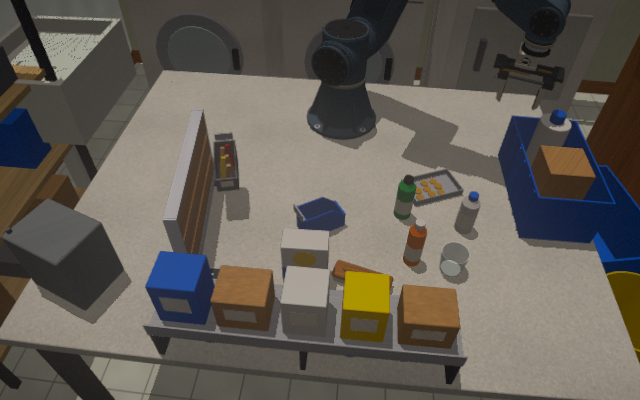

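View pics/top0.png

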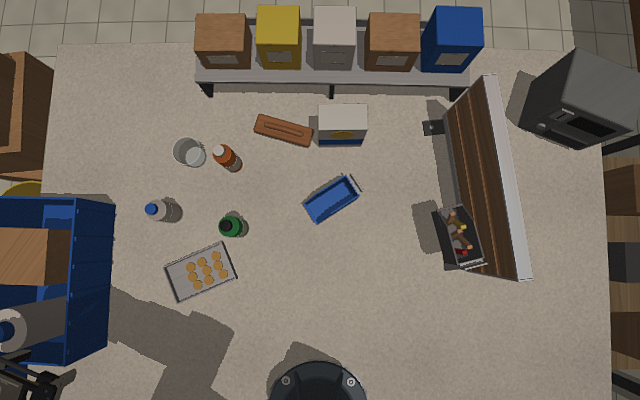

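The scene shows the blue bin in the middle, with its hook end towards the panel. The panel is on the right of the top view, with the grey bin hanging at its near end at about (460,240). The orange bottle is at (227,158) in the top view. Next I'll take enlarged crops to pick out features.

```bash
python3 - <<'E'
import cv2,numpy as np
t=cv2.imread("pics/top0.png");s=cv2.imread("pics/scene0.png")
def crop(im,x,y,w,h,k):
    c=cv2.resize(im[y:y+h,x:x+w],None,fx=k,fy=k,interpolation=cv2.INTER_CUBIC);return c
a=crop(t,295,165,80,66,5)
b=crop(s,285,185,80,66,5)
c=crop(t,410,60,140,230,1.0*600/230*0.45)
cv2.imwrite("pics/c1.png",np.hstack([a,b]))
cv2.imwrite("pics/c2.png",np.hstack([crop(t,410,60,130,230,2.6),crop(s,160,100,130,230,2.6)]))
E
```

```text
(no output)
```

View pics/c1.png

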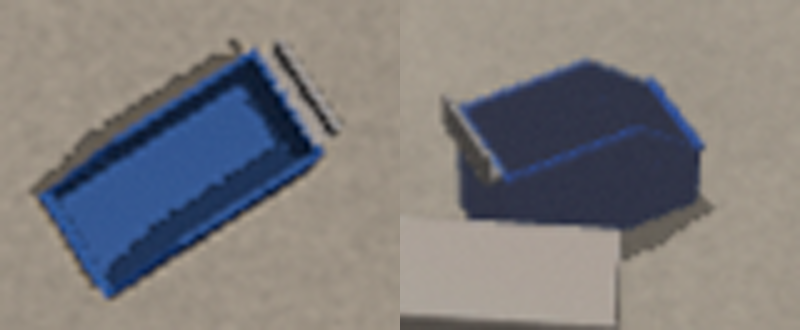

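View pics/c2.png

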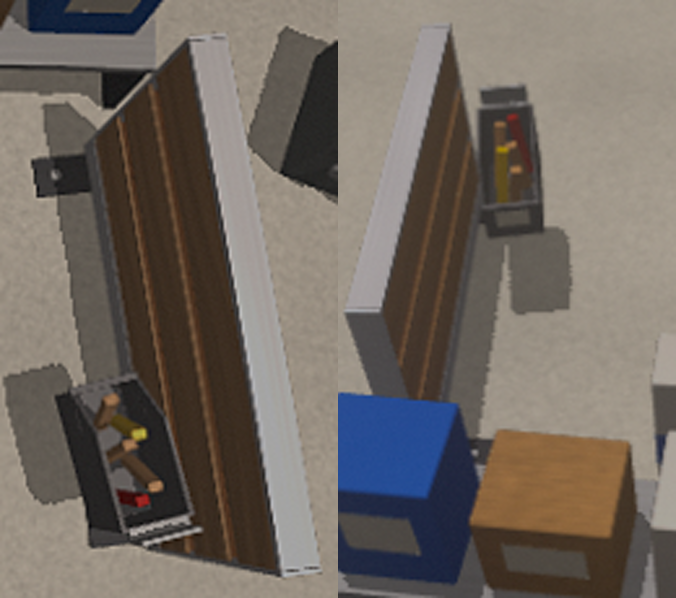

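c1: the bin's rims, lip and front wall are clear in both views. c2: the panel's cap corners are clear in both views. Next I'll triangulate them.

```bash
cat > h.py <<'E'
import cv2,numpy as np
from bench import cams
def ray(c,uv):
    h=c["image"].shape[0]; f=h/2/np.tan(np.radians(c["fovy"])/2)
    K=np.array([[f,0,c["cx"]],[0,f,c["cy"]],[0,0,1.]])
    n=cv2.undistortPoints(np.array(uv,float).reshape(-1,1,2),K,np.array(c["D"],float)).reshape(-1,2)
    d=np.c_[n[:,0],-n[:,1],-np.ones(len(n))]@c["cam_to_world"][:3,:3].T
    return c["cam_to_world"][:3,3],d/np.linalg.norm(d,axis=1,keepdims=True)
def plane(c,uv,z):
    o,d=ray(c,uv); return o+d*((z-o[2])/d[:,2])[:,None]
def tri(ca,ua,cb,ub):
    oa,da=ray(ca,ua);ob,db=ray(cb,ub);out=[]
    for a,b in zip(da,db):
        s=np.linalg.lstsq(np.c_[a,-b],ob-oa,rcond=None)[0]
        p,q=oa+s[0]*a,ob+s[1]*b; out.append(np.r_[(p+q)/2,np.linalg.norm(p-q)])
    return np.array(out)
def unc(p,x,y,k,off=0):
    p=np.array(p,float)-[off,0]; return (p+.5)/k-.5+[x,y]
E
cat > m.py <<'E'
from h import *
np.set_printoptions(precision=4,suppress=True)
T=cams.capture("top");S=cams.capture("scene")
tb=unc([(255,52),(320,152),(280,45),(337,130),(42,195),(108,297)],295,165,5)
# order: backL(far), backR, lipL, lipR, frontL, frontR
sb=unc([(505,180),(463,108),(497,180),(444,100),(700,148),(652,82)],285,185,5,400)
print("bin",tri(T,tb,S,sb))
for i,z in zip(range(6),(.08,.08,.1,.1,.045,.045)): print(plane(T,tb[i:i+1],z)[0],plane(S,sb[i:i+1],z)[0])
tp=unc([(190,40),(225,37),(283,573),(320,568)],410,60,2.6)
sp=unc([(382,308),(347,308),(452,26),(418,28)],160,100,2.6,338)
print("panel",tri(T,tp,S,sp))
print(plane(T,tp,.25),plane(S,sp,.25))
# orange bottle: white cap blob in both + orange mask
for n,c,roi in(("top",T,(205,135,245,178)),("scene",S,(400,215,432,270))):
    x0,y0,x1,y1=roi; im=c["image"][y0:y1,x0:x1].astype(int)
    m=(im[:,:,0]>im[:,:,2]+60)&(im[:,:,0]>100)&(im[:,:,0]>im[:,:,1]*1.6); ys,xs=np.nonzero(m)
    w=(im.min(2)>165)&(im.max(2)-im.min(2)<25);yw,xw=np.nonzero(w)
    print(n,"orange",xs.min()+x0,xs.max()+x0,ys.min()+y0,ys.max()+y0,"white",xw.min()+x0,xw.max()+x0,yw.min()+y0,yw.max()+y0,len(xw))
a=cv2.resize(T["image"][130:185,200:255],None,fx=7,fy=7,interpolation=cv2.INTER_CUBIC)
b=cv2.resize(S["image"][215:270,390:445],None,fx=7,fy=7,interpolation=cv2.INTER_CUBIC)
cv2.imwrite("pics/c3.png",np.hstack([a,b])[:,:,::-1])
E
python3 m.py
```

```text
bin [[ 0.5711 -0.0557  0.0784  0.001 ]
 [ 0.5239 -0.0854  0.0804  0.0011]
 [ 0.5739 -0.0634  0.0813  0.0067]
 [ 0.5325 -0.0929  0.0946  0.0013]
 [ 0.5052  0.0446  0.0439  0.001 ]
 [ 0.4563  0.0129  0.0424  0.0015]]
[ 0.5708 -0.0551  0.08  ] [ 0.5724 -0.056   0.08  ]
[ 0.524 -0.086  0.08 ] [ 0.5235 -0.0849  0.08  ]
[ 0.5706 -0.0653  0.1   ] [ 0.5905 -0.0578  0.1   ]
[ 0.5317 -0.0916  0.1   ] [ 0.5375 -0.0927  0.1   ]
[0.505  0.0451 0.045 ] [0.5063 0.0441 0.045 ]
[0.4562 0.0122 0.045 ] [0.4588 0.0138 0.045 ]
panel [[ 0.7453 -0.3127  0.2495  0.0008]
 [ 0.7489 -0.3408  0.2495  0.0004]
 [ 0.3487 -0.3663  0.2497  0.0034]
 [ 0.3518 -0.4003  0.245   0.0029]]
[[ 0.7452 -0.3129  0.25  ]
 [ 0.7486 -0.3403  0.25  ]
 [ 0.3487 -0.3681  0.25  ]
 [ 0.3524 -0.3957  0.25  ]] [[ 0.7459 -0.312   0.25  ]
 [ 0.7492 -0.3408  0.25  ]
 [ 0.3502 -0.3643  0.25  ]
 [ 0.3577 -0.3989  0.25  ]]Traceback (most recent call last):
  File "m.py", line 18, in <module>
    print(n,"orange",xs.min()+x0,xs.max()+x0,ys.min()+y0,ys.max()+y0,"white",xw.min()+x0,xw.max()+x0,yw.min()+y0,yw.max()+y0,len(xw))
                                                                             ~~~~~~^^
    return umr_minimum(a, axis, None, out, keepdims, initial, where)
ValueError: zero-size array to reduction operation minimum which has no identity
```

Every bin corner and panel corner triangulates to its expected height, and the lengths and widths match. Only one lip pick is off. Next I'll measure the bottle.

```bash
sed -i '/^    w=/d; s/,"white".*/)/' m.py; python3 m.py | tail -2
```

```text
top orange 213 231 144 162
scene orange 410 426 225 236
```

View pics/c3.png

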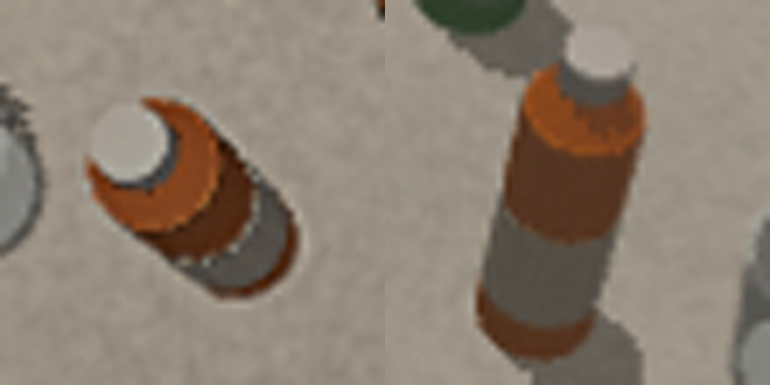

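c3: the bottle's cap centre is at crop pixels (130,144) in the top view and (215,53) in the scene view. Now I'll triangulate it and plan the cross-section path for the hook.

```bash
cat > plan.py <<'E'
import numpy as np
# root (X,Z) relative to mouth: X into panel from face, Z above counter (mm). theta = front tipped up
rects=[(0,4,90,166),(0,4,182,250),(4,24,90,149),(4,24,199,250),(24,40,90,250)]
def seg(a,b,n): return np.linspace(a,b,n)
P=np.vstack([seg((0,0),(10.5,0),12),seg((10.5,0),(10.5,24),25),seg((10.5,24),(6.5,24),6),seg((6.5,24),(6.5,4),21),seg((6.5,4),(0,4),8),seg((0,4),(0,-76),81)])
def clr(th,X,Z):
    c,s=np.cos(th),np.sin(th)
    x=P[:,0]*c+P[:,1]*s; z=-P[:,0]*s+P[:,1]*c
    x=x[:,None]+X.ravel(); z=z[:,None]+Z.ravel(); d=np.full(x.shape,99.)
    for a,b,e,f in rects:
        qx=np.maximum(a-x,x-b);qz=np.maximum(e-z,z-f)
        d=np.minimum(d,np.hypot(np.maximum(qx,0),np.maximum(qz,0))+np.minimum(np.maximum(qx,qz),0))
    return d.min(0).reshape(X.shape)
if __name__=="__main__":
    import heapq
    xs=np.arange(-40,1,.5);zs=np.arange(145,185,.5);ths=np.radians(np.arange(0,61,2))
    Z,X=np.meshgrid(zs,xs)
    C=np.array([clr(t,X,Z) for t in ths])
    # widest path from home to outside
    g=(0,int(np.argmin(abs(xs+1.5))),int(np.argmin(abs(zs-167))))
    cost=np.where(C>0.1,1/np.clip(C,.1,6)**3+0.002,np.inf)
    D={g:0};pr={};h=[(0,g)];done=None
    while h:
        d,n=heapq.heappop(h)
        if d>D[n]: continue
        if xs[n[1]]<=-38: done=n;break
        for a in(-1,0,1):
            for b in(-1,0,1):
                for e in(-1,0,1):
                    m=(n[0]+a,n[1]+b,n[2]+e)
                    if not(0<=m[0]<len(ths) and 0<=m[1]<len(xs) and 0<=m[2]<len(zs)):continue
                    nd=d+cost[m]*(abs(a)+abs(b)+abs(e))
                    if nd<D.get(m,np.inf): D[m]=nd;pr[m]=n;heapq.heappush(h,(nd,m))
    n=done
    while True:
        print(round(np.degrees(ths[n[0]])),xs[n[1]],zs[n[2]],round(C[n],2))
        if n==g:break
        n=pr[n]
E
python3 - <<'E'
from h import *
T=cams.capture("top");S=cams.capture("scene")
print("cap",tri(T,unc([(130,144)],200,130,7),S,unc([(215,53)],390,215,7)))
p=plane(T,unc([(135,375),(195,520)],410,60,2.6),.17)
o=np.array([.5475,-.3396]);a=np.radians(7.7);yp=np.array([np.cos(a),np.sin(a)])
print("grey y",(p[:,:2]-o)@yp)
print("shelf z0..2",plane(T,[(335,97)],0),plane(T,[(335,82)],.1),"carton",plane(T,[(318,103),(367,103),(318,130),(367,130)],.15))
E
python3 plan.py
```

```text
cap [[0.60853084 0.22884239 0.15050536 0.00166691]]
grey y [-0.04322746 -0.16388737]
shelf z0..2 [[ 0.79354588 -0.03063008  0.        ]] [[ 0.79040132 -0.02675838  0.1       ]] carton [[ 0.71849825  0.01191161  0.15      ]
 [ 0.72050233 -0.09640747  0.15      ]
 [ 0.65694389  0.01079317  0.15      ]
 [ 0.65889491 -0.09646149  0.15      ]]
60 -38.0 170.5 14.07
60 -37.5 170.5 13.65
60 -37.0 170.5 13.23
60 -36.5 170.5 12.82
60 -36.0 170.5 12.42
60 -35.5 170.5 12.02
60 -35.0 170.5 11.63
60 -34.5 170.5 11.25
60 -34.0 170.5 10.88
60 -33.5 170.5 10.52
60 -33.0 170.5 10.17
60 -32.5 170.5 9.83
60 -32.0 170.5 9.47
60 -31.5 170.5 9.06
60 -31.0 170.5 8.65
60 -30.5 170.5 8.25
60 -30.0 170.5 7.87
60 -29.5 170.5 7.5
60 -29.0 170.5 7.14
60 -28.5 170.5 6.8
60 -28.0 170.5 6.48
60 -27.5 170.5 6.19
60 -27.0 170.5 5.92
60 -26.5 170.5 5.69
60 -26.0 170.5 5.49
60 -25.5 170.5 5.33
60 -25.0 170.5 5.22
60 -24.5 170.5 5.15
60 -24.0 170.5 5.13
60 -23.5 170.5 5.13
60 -23.0 170.5 4.91
60 -22.5 171.0 4.63
60 -22.0 171.0 4.63
60 -21.5 171.0 4.58
60 -21.0 171.0 4.34
60 -20.5 171.5 4.13
60 -20.0 171.5 4.13
60 -19.5 1
[... 360 characters left out ...]
.5 3.85
60 -10.0 177.0 3.85
60 -9.5 177.0 3.79
60 -9.0 177.5 3.93
58 -8.5 177.5 3.69
56 -8.0 177.5 3.51
54 -7.5 177.5 3.29
52 -7.0 177.5 3.27
50 -6.5 177.5 3.2
50 -6.0 177.5 3.46
48 -5.5 177.0 3.2
46 -5.5 177.0 3.44
44 -5.0 176.5 3.21
42 -5.0 176.5 3.43
40 -4.5 176.0 3.25
38 -4.5 176.0 3.5
36 -4.0 175.5 3.36
34 -4.0 175.5 3.51
32 -3.5 175.0 3.71
32 -3.0 175.0 3.71
30 -3.0 174.5 3.87
30 -2.5 174.5 4.07
28 -2.0 174.0 4.27
26 -2.0 174.0 4.41
24 -2.0 173.5 4.41
22 -2.0 173.0 4.26
20 -2.0 172.5 4.06
18 -2.0 172.0 3.76
16 -2.0 171.5 3.45
14 -2.0 171.0 3.17
12 -2.0 170.5 2.89
10 -2.0 170.0 2.68
8 -2.0 169.5 2.31
8 -2.0 169.0 2.16
6 -2.0 168.5 1.9
4 -1.5 168.0 1.61
2 -1.5 167.5 1.32
0 -1.5 167.0 1.0
```

The bottle cap measures 0.1505 m high, close to the 0.152 m expected. The grey bin's free side is at panel y = -43 mm, and the hook path keeps about 3 mm of clearance. I'll add a helper for the move arithmetic and start moving.

```bash
cat >> h.py <<'E'
from bench import read_state
from scipy.spatial.transform import Rotation as Ro
zz=np.array([0,0,1.])
def az(d): d=np.radians(d); return np.array([np.cos(d),np.sin(d),0])
def toolR(bx,tilt): # bx horizontal forward dir; tilt deg from vertical
    t=np.radians(tilt); by=np.cross(zz,bx); z=np.sin(t)*bx-np.cos(t)*zz
    return np.c_[np.cross(by,z),by,z]
BIN=np.array([.514,-.021,.04]);BYAW=-56.5
PO=np.array([.5475,-.3396,0]);PYAW=-82.3   # panel front face mid
def rows(R1,p1,n,R0=None,p0=None):
    s=read_state()
    R0=s["tcp_rot"] if R0 is None else R0; p0=s["ee_pos"] if p0 is None else p0
    rv=Ro.from_matrix(R0.T@R1).as_rotvec()/n; d=(np.array(p1)-p0)/n
    print("per row rot",np.round(rv,3),"deg",np.degrees(np.linalg.norm(rv)).round(2),"step",np.linalg.norm(d).round(4))
    for i in range(n): print(i,np.round((R0@Ro.from_rotvec(rv*i).as_matrix()).T@d,4))
    return R1,np.array(p1)
E
cat > g.py <<'E'
from h import *
bx=az(BYAW);R=toolR(bx,48);g=BIN-.005*bx+.008*zz;tcp=g+.019*R[:,2]
print(tcp,R)
pre=tcp-.13*R[:,2]; print("pre",pre)
s=read_state();a=rows(s["tcp_rot"],s["ee_pos"]+[0.0,-.2,.06],8)
b=rows(R,pre,16,*a)
E
python3 g.py
```

```text
[ 0.51903353 -0.02860483  0.03528652] [[-0.36931793  0.83388582  0.41016911]
 [ 0.55797853  0.55193699 -0.61969793]
 [-0.74314483 -0.         -0.66913061]]
pre [0.46571154 0.0519559  0.1222735 ]
per row rot [0. 0. 0.] deg 0.0 step 0.0261
0 [-0.0075 -0.0238 -0.0075]
1 [-0.0075 -0.0238 -0.0075]
2 [-0.0075 -0.0238 -0.0075]
3 [-0.0075 -0.0238 -0.0075]
4 [-0.0075 -0.0238 -0.0075]
5 [-0.0075 -0.0238 -0.0075]
6 [-0.0075 -0.0238 -0.0075]
7 [-0.0075 -0.0238 -0.0075]
per row rot [ 0.018 -0.05   0.04 ] deg 3.82 step 0.0267
0 [-0.023  -0.0106  0.0085]
1 [-0.023  -0.0095  0.0098]
2 [-0.0228 -0.0084  0.0111]
3 [-0.0225 -0.0073  0.0124]
4 [-0.0222 -0.0062  0.0137]
5 [-0.0217 -0.005   0.0149]
6 [-0.0211 -0.0039  0.016 ]
7 [-0.0204 -0.0028  0.0171]
8 [-0.0196 -0.0017  0.0182]
9 [-0.0187 -0.0006  0.0191]
10 [-0.0177  0.0005  0.0201]
11 [-0.0166  0.0015  0.0209]
12 [-0.0155  0.0026  0.0217]
13 [-0.0142  0.0036  0.0224]
14 [-0.0129  0.0045  0.023 ]
15 [-0.0116  0.0054  0.0235]
```

>>> {"api": "apply_moves", "payload": {"motion": [{"dx":0,"dy":0,"dz":-0.03},{"dx":-0.0075,"dy":-0.024,"dz":-0.0075},{"dx":-0.0075,"dy":-0.024,"dz":-0.0075},{"dx":-0.0075,"dy":-0.024,"dz":-0.0075},{"dx":-0.0075,"dy":-0.024,"dz":-0.0075},{"dx":-0.0075,"dy":-0.024,"dz":0},{"dx":-0.0075,"dy":-0.024,"dz":0},{"dx":-0.0075,"dy":-0.024,"dz":0}]}}

```text
validation failed for argument at $.mo...
```

>>> {"api": "apply_moves", "payload": {"motion": [{"dx":-0.023,"dy":-0.0106,"dz":0.0085,"rx":0.018,"ry":-0.05,"rz":0.04},{"dx":-0.023,"dy":-0.0095,"dz":0.0098,"rx":0.018,"ry":-0.05,"rz":0.04},{"dx":-0.0228,"dy":-0.0084,"dz":0.0111,"rx":0.018,"ry":-0.05,"rz":0.04},{"dx":-0.0225,"dy":-0.0073,"dz":0.0124,"rx":0.018,"ry":-0.05,"rz":0.04},{"dx":-0.0222,"dy":-0.0062,"dz":0.0137,"rx":0.018,"ry":-0.05,"rz":0.04},{"dx":-0.0217,"dy":-0.005,"dz":0.0149,"rx":0.018,"ry":-0.05,"rz":0.04},{"dx":-0.0211,"dy":-0.0039,"dz":0.016,"rx":0.018,"ry":-0.05,"rz":0.04},{"dx":-0.0204,"dy":-0.0028,"dz":0.0171,"rx":0.018,"ry":-0.05,"rz":0.04}]}}

```text
validation failed for argument at $.mo...
```

```bash
cat > g2.py <<'E'
from h import *
bx=az(BYAW);R=toolR(bx,48);g=BIN-.005*bx+.008*zz;tcp=g+.019*R[:,2]
s=read_state();print(s["time"],s["ee_pos"],s["joints"],tcp-.13*R[:,2])
rows(R,tcp-.13*R[:,2],8)
E
python3 g2.py
```

```text
0.4 [0.16501602 0.5245781  0.19804727] [ 1.18138939e+00  3.50778059e-01  1.65191171e+00 -4.15979528e-05
  1.13910620e+00 -8.45953103e-02] [0.46571154 0.0519559  0.1222735 ]
per row rot [ 0.036 -0.101  0.08 ] deg 7.64 step 0.0707
0 [-0.0536 -0.0451  0.0095]
1 [-0.0557 -0.0402  0.0165]
2 [-0.0567 -0.035   0.0235]
3 [-0.0566 -0.0295  0.0304]
4 [-0.0553 -0.0238  0.0369]
5 [-0.053  -0.0181  0.0431]
6 [-0.0496 -0.0123  0.0488]
7 [-0.0451 -0.0067  0.0539]
```

>>> {"api": "apply_moves", "payload": {"motion": [{"dx":0,"dy":0,"dz":-0.03,"rx":0,"ry":0,"rz":0,"hand":0},{"dx":-0.0075,"dy":-0.024,"dz":-0.0075,"rx":0,"ry":0,"rz":0,"hand":0}], "grip_force": 30}}

```text
time: 0.57
ee_pos: [0.1648, 0.5004, 0.2346]
tcp_rot: [[-0.954, 0.3, -0.001], [0.3, 0.954, -0.003], [0.0, -0.003, -1.0]]
contact_force: [0.6, 1.8, 1.2]
opening: 0.0928
```

>>> {"api": "apply_moves", "payload": {"motion": [{"dx":-0.0094,"dy":-0.03,"dz":-0.0075,"rx":0,"ry":0,"rz":0,"hand":0},{"dx":-0.0094,"dy":-0.03,"dz":-0.0075,"rx":0,"ry":0,"rz":0,"hand":0},{"dx":-0.0094,"dy":-0.03,"dz":0,"rx":0,"ry":0,"rz":0,"hand":0},{"dx":-0.0094,"dy":-0.03,"dz":0,"rx":0,"ry":0,"rz":0,"hand":0},{"dx":-0.0094,"dy":-0.03,"dz":0,"rx":0,"ry":0,"rz":0,"hand":0},{"dx":-0.0094,"dy":-0.03,"dz":0,"rx":0,"ry":0,"rz":0,"hand":0}]}}

```text
time: 1.07
ee_pos: [0.164, 0.3061, 0.2514]
tcp_rot: [[-0.955, 0.297, 0.001], [0.297, 0.955, -0.0], [-0.001, 0.0, -1.0]]
contact_force: [0.8, 0.6, 0.7]
opening: 0.0933
```

>>> {"api": "apply_moves", "payload": {"motion": [{"dx":-0.023,"dy":-0.0106,"dz":0.0085,"rx":0.018,"ry":-0.05,"rz":0.04,"hand":0},{"dx":-0.023,"dy":-0.0095,"dz":0.0098,"rx":0.018,"ry":-0.05,"rz":0.04,"hand":0},{"dx":-0.0228,"dy":-0.0084,"dz":0.0111,"rx":0.018,"ry":-0.05,"rz":0.04,"hand":0},{"dx":-0.0225,"dy":-0.0073,"dz":0.0124,"rx":0.018,"ry":-0.05,"rz":0.04,"hand":0},{"dx":-0.0222,"dy":-0.0062,"dz":0.0137,"rx":0.018,"ry":-0.05,"rz":0.04,"hand":0},{"dx":-0.0217,"dy":-0.005,"dz":0.0149,"rx":0.018,"ry":-0.05,"rz":0.04,"hand":0},{"dx":-0.0211,"dy":-0.0039,"dz":0.016,"rx":0.018,"ry":-0.05,"rz":0.04,"hand":0},{"dx":-0.0204,"dy":-0.0028,"dz":0.0171,"rx":0.018,"ry":-0.05,"rz":0.04,"hand":0}]}}

```text
time: 1.73
ee_pos: [0.3194, 0.1606, 0.1862]
tcp_rot: [[-0.736, 0.608, 0.299], [0.531, 0.792, -0.302], [-0.42, -0.063, -0.905]]
contact_force: [-0.8, 0.3, -0.1]
opening: 0.0927
```

```bash
python3 g2.py
```

```text
1.7333 [0.31944537 0.16062878 0.18617286] [ 0.69049453  0.01350983  2.18473268 -0.53734812  0.97324983  0.07438755] [0.46571154 0.0519559  0.1222735 ]
per row rot [ 0.018 -0.049  0.038] deg 3.7 step 0.0241
0 [-0.0173  0.0009  0.0168]
1 [-0.0164  0.0018  0.0176]
2 [-0.0155  0.0028  0.0183]
3 [-0.0144  0.0037  0.019 ]
4 [-0.0133  0.0046  0.0196]
5 [-0.0122  0.0054  0.0201]
6 [-0.011   0.0062  0.0206]
7 [-0.0097  0.007   0.021 ]
```

>>> {"api": "apply_moves", "payload": {"motion": [{"dx":-0.0173,"dy":0.0009,"dz":0.0168,"rx":0.018,"ry":-0.049,"rz":0.038,"hand":0},{"dx":-0.0164,"dy":0.0018,"dz":0.0176,"rx":0.018,"ry":-0.049,"rz":0.038,"hand":0},{"dx":-0.0155,"dy":0.0028,"dz":0.0183,"rx":0.018,"ry":-0.049,"rz":0.038,"hand":0},{"dx":-0.0144,"dy":0.0037,"dz":0.019,"rx":0.018,"ry":-0.049,"rz":0.038,"hand":0},{"dx":-0.0133,"dy":0.0046,"dz":0.0196,"rx":0.018,"ry":-0.049,"rz":0.038,"hand":0},{"dx":-0.0122,"dy":0.0054,"dz":0.0201,"rx":0.018,"ry":-0.049,"rz":0.038,"hand":0},{"dx":-0.011,"dy":0.0062,"dz":0.0206,"rx":0.018,"ry":-0.049,"rz":0.038,"hand":0},{"dx":-0.0097,"dy":0.007,"dz":0.021,"rx":0.018,"ry":-0.049,"rz":0.038,"hand":0}]}}

```text
time: 2.4
ee_pos: [0.4734, 0.0462, 0.1225]
tcp_rot: [[-0.346, 0.838, 0.421], [0.556, 0.545, -0.628], [-0.756, 0.017, -0.654]]
contact_force: [-0.0, -0.3, 0.2]
opening: 0.0933
```

```bash
sed -i 's/^rows.*/rows(R,tcp-.13*R[:,2],2);rows(R,tcp,5)/' g2.py; python3 g2.py
```

```text
2.4 [0.47343601 0.0462205  0.12247239] [ 0.47964996  0.42905172  2.11244136 -1.19043762  0.94291629  0.8263173 ] [0.46571154 0.0519559  0.1222735 ]
per row rot [ 0.002  0.01  -0.009] deg 0.77 step 0.0048
0 [ 0.003  -0.0017 -0.0034]
1 [ 0.0031 -0.0017 -0.0033]
per row rot [ 0.001  0.004 -0.004] deg 0.31 step 0.0247
0 [ 0.0017 -0.0008  0.0246]
1 [ 0.0016 -0.0008  0.0247]
2 [ 0.0015 -0.0007  0.0247]
3 [ 0.0014 -0.0007  0.0247]
4 [ 0.0013 -0.0007  0.0247]
```

>>> {"api": "apply_moves", "payload": {"motion": [{"dx":0.003,"dy":-0.0017,"dz":0,"rx":0.002,"ry":0.01,"rz":-0.009,"hand":0},{"dx":0.003,"dy":-0.0017,"dz":0,"rx":0.002,"ry":0.01,"rz":-0.009,"hand":0},{"dx":0.0005,"dy":0,"dz":0.024,"rx":0,"ry":0,"rz":0,"hand":0},{"dx":0.0005,"dy":0,"dz":0.024,"rx":0,"ry":0,"rz":0,"hand":0},{"dx":0.0005,"dy":0,"dz":0.024,"rx":0,"ry":0,"rz":0,"hand":0},{"dx":0.0005,"dy":0,"dz":0.024,"rx":0,"ry":0,"rz":0,"hand":0}]}}

```text
time: 2.9
ee_pos: [0.5086, -0.009, 0.051]
tcp_rot: [[-0.374, 0.83, 0.413], [0.56, 0.557, -0.614], [-0.74, 0.002, -0.673]]
contact_force: [-0.5, 0.7, 1.0]
opening: 0.0929
```

```bash
sed -i 's/^rows.*/rows(R,tcp,2)/' g2.py; python3 g2.py
```

```text
2.9 [ 0.50864316 -0.00896969  0.05096509] [ 0.31362326  0.58641239  2.11244797 -1.42482968  0.80201216  0.9626595 ] [0.46571154 0.0519559  0.1222735 ]
per row rot [ 0.003 -0.003  0.001] deg 0.23 step 0.0136
0 [-0.0016 -0.0012  0.0134]
1 [-0.0016 -0.0011  0.0135]
```

```bash
cat > kin.py <<'E'
import numpy as np
from scipy.spatial.transform import Rotation as Ro
from scipy.optimize import least_squares
S=[([1.18138939,.350778059,1.65191171,-4.16e-5,1.1391062,-.08459531],[.16501602,.5245781,.19804727],[[-.954,.3,0],[.3,.954,-.001],[0,-.001,-1]]),
([.69049453,.01350983,2.18473268,-.53734812,.97324983,.07438755],[.31944537,.16062878,.18617286],[[-0.736,0.608,0.299],[0.531,0.792,-0.302],[-0.42,-0.063,-0.905]]),
([.47964996,.42905172,2.11244136,-1.19043762,.94291629,.8263173],[.47343601,.0462205,.12247239],[[-0.346,0.838,0.421],[0.556,0.545,-0.628],[-0.756,0.017,-0.654]]),
([.31362326,.58641239,2.11244797,-1.42482968,.80201216,.9626595],[.50864316,-.00896969,.05096509],[[-0.374,0.83,0.413],[0.56,0.557,-0.614],[-0.74,0.002,-0.673]])]
SG=(1,1)
def fk(q,P,sg=None):
    s4,s6=sg or SG
    a1,h,L2,a3,L3,d,o6=P
    r=lambda ax,t: Ro.from_euler(ax,t)
    A=r('z',q[0]); B=A*r('y',q[1]); C=B*r('y',q[2]); D=C*r('z',s4*q[3])*r('y',q[4])*r('z',s6*q[5]+o6)
    p=np.array([0,0,h])+A.apply([a1,0,0])+B.apply([0,0,L2])+C.apply([a3,0,L3])+D.apply([0,0,d])
    return p,D.as_matrix()
def fit():
    best=None
    for s4 in(1,-1):
        for s6 in(1,-1):
            for o in(0,np.pi/2,np.pi,-np.pi/2):
                f=lambda P:np.concatenate([np.r_[5*(fk(q,P,(s4,s6))[0]-p),(fk(q,P,(s4,s6))[1]-np.array(R)).ravel()] for q,p,R in S])
                r=least_squares(f,[0,.3,.4,0,.4,.2,o])
                if best is None or r.cost<best[0]: best=(r.cost,r.x,(s4,s6),f(r.x))
    return best
LO=np.array([-2.75,-.79,.01,-1.57,.07,-2.87]);HI=np.array([2.75,2.1,2.65,4.71,3.14,2.87])
def ik(p,R,P,sg,q0s):
    best=None
    for q0 in q0s:
        f=lambda q:np.r_[5*(fk(q,P,sg)[0]-p),(fk(q,P,sg)[1]-R).ravel()]
        r=least_squares(f,np.clip(q0,LO+.01,HI-.01),bounds=(LO,HI))
        if best is None or r.cost<best[0]-1e-9: best=(r.cost,r.x)
    return best
E
cat > chk.py <<'E'
from kin import *; from h import *
np.set_printoptions(precision=3,suppress=True)
c,P,sg,res=fit();print(c,P,sg);np.savez("kin.npz",P=P,sg=sg)
bx=az(PYAW);yp=np.cross(zz,bx);rng=np.random.default_rng(0)
q0s=[S[3][0]]+[rng.uniform(LO,HI) for _ in range(25)]
R=toolR(az(BYAW),48);g=BIN-.005*az(BYAW)+.008*zz
print("grasp",ik(g+.019*R[:,2],R,P,sg,q0s[:1]))
for y0 in(.085,):
  for th,X,Z in((56,-40,170),(56,-8,177.5),(24,-2,173.5),(0,-1,166)):
    for flip in(1,-1):
      t=np.radians(th);ux=np.cos(t)*bx-np.sin(t)*zz;uz=np.sin(t)*bx+np.cos(t)*zz
      root=PO+yp*y0+bx*X/1e3+zz*Z/1e3; g=root+ux*(-.065)+uz*(-.028)
      R=toolR(bx,48-th); R=R@np.diag([flip,flip,1])
      print(y0,th,flip,ik(g+.019*R[:,2],R,P,sg,q0s))
E
python3 chk.py
```

```text
0.0315691077138803 [0.042 0.184 0.486 0.053 0.398 0.228 1.571] (1, 1)
grasp (np.float64(5.71099681740223e-23), array([ 0.259,  0.64 ,  2.096, -1.506,  0.783,  1.012]))
0.085 56 1 (np.float64(3.605832648122736e-27), array([-0.394,  0.589,  1.296,  0.124,  1.33 , -0.562]))
0.085 56 -1 (np.float64(8.597587800015916e-29), array([-0.394,  0.589,  1.296,  0.124,  1.33 ,  2.58 ]))
0.085 56 1 (np.float64(3.345009294191437e-30), array([-0.434,  0.614,  1.231,  0.12 ,  1.374, -0.596]))
0.085 56 -1 (np.float64(1.3005383617271669e-30), array([-0.434,  0.614,  1.231,  0.12 ,  1.374,  2.545]))
0.085 24 1 (np.float64(4.4271715284943823e-20), array([-0.274,  0.57 ,  1.473, -0.467,  0.977, -0.168]))
0.085 24 -1 (np.float64(0.004237831563567209), array([-0.297,  0.569,  1.453, -0.405,  0.989,  2.87 ]))
0.085 0 1 (np.float64(1.293466106230134e-28), array([-0.179,  0.653,  1.602, -1.084,  0.927,  0.398]))
0.085 0 -1 (np.float64(1.7140461718679258e-17), array([-0.179,  0.653,  1.602, -1.084,  0.927, -2.744]))
```

The fitted kinematics are rough, but they show the whole hang path within reach. I'll go ahead with the grasp.

>>> {"api": "apply_moves", "payload": {"motion": [{"dx":-0.0016,"dy":-0.0012,"dz":0.0134,"rx":0.003,"ry":-0.003,"rz":0,"hand":0},{"dx":-0.0016,"dy":-0.0011,"dz":0.0125,"rx":0.003,"ry":-0.003,"rz":0,"hand":0},{"dx":0,"dy":0,"dz":0,"rx":0,"ry":0,"rz":0,"hand":0}]}}

```text
time: 3.15
ee_pos: [0.5179, -0.0294, 0.0345]
tcp_rot: [[-0.375, 0.833, 0.408], [0.557, 0.554, -0.619], [-0.741, -0.005, -0.672]]
contact_force: [-0.6, 0.0, -0.3]
opening: 0.0927
```

```bash
sed -i 's/^rows.*/rows(R,tcp,1)/' g2.py; python3 g2.py; python3 -c "
from h import *
s=cams.capture('top')['image'];b=cams.capture('scene')['image']
z=lambda i,x,y:cv2.resize(i[y:y+100,x:x+110],None,fx=3.6,fy=3.6,interpolation=cv2.INTER_CUBIC)
cv2.imwrite('pics/g.png',np.hstack([z(s,275,140),z(b,270,160)])[:,:,::-1])"
```

```text
3.15 [ 0.51793286 -0.02942194  0.03453057] [ 0.26328311  0.62916929  2.10435061 -1.49543327  0.78321746  1.00048292] [0.46571154 0.0519559  0.1222735 ]
per row rot [-0.002 -0.003  0.005] deg 0.37 step 0.0016
0 [-0.0005  0.0014 -0.0006]
```

View pics/g.png

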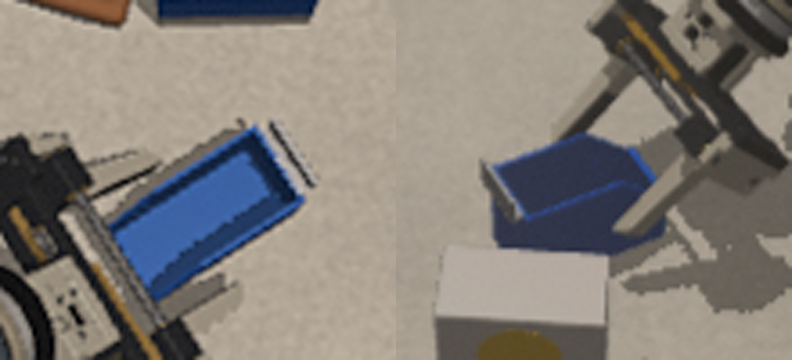

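The fingers straddle the bin's two sides, with the tip near crop pixel (620,230) in the scene view. Now I'll close.

>>> {"api": "apply_moves", "payload": {"motion": [{"dx":0,"dy":0,"dz":0,"rx":0,"ry":0,"rz":0,"hand":0.5},{"dx":0,"dy":0,"dz":0,"rx":0,"ry":0,"rz":0,"hand":0.6},{"dx":0,"dy":0,"dz":0,"rx":0,"ry":0,"rz":0,"hand":1},{"dx":0,"dy":0,"dz":0,"rx":0,"ry":0,"rz":0,"hand":1},{"dx":0,"dy":0,"dz":0,"rx":0,"ry":0,"rz":0,"hand":1},{"dx":0,"dy":0,"dz":0,"rx":0,"ry":0,"rz":0,"hand":1}], "grip_force": 30}}

```text
time: 3.75
ee_pos: [0.518, -0.0248, 0.0389]
tcp_rot: [[-0.375, 0.83, 0.414], [0.557, 0.558, -0.615], [-0.741, 0.0, -0.671]]
contact_force: [0.0, 0.6, -2.5]
opening: 0.0596
```

```bash
cat > m2.py <<'E'
from h import *
T=cams.capture("top");S=cams.capture("scene")
z=lambda i,x,y:cv2.resize(i[y:y+66,x:x+80],None,fx=5,fy=5,interpolation=cv2.INTER_CUBIC)
cv2.imwrite('pics/g2.png',np.hstack([z(T['image'],295,165),z(S['image'],285,185)])[:,:,::-1])
s=read_state();print(repr(s['ee_pos']),repr(s['tcp_rot']))
E
python3 m2.py
```

```text
array([ 0.51800862, -0.02482774,  0.03883672]) array([[-3.74577017e-01,  8.29684617e-01,  4.13902760e-01],
       [ 5.56845024e-01,  5.58232413e-01, -6.15061129e-01],
       [-7.41360694e-01,  9.19294864e-05, -6.71106782e-01]])
```

View pics/g2.png

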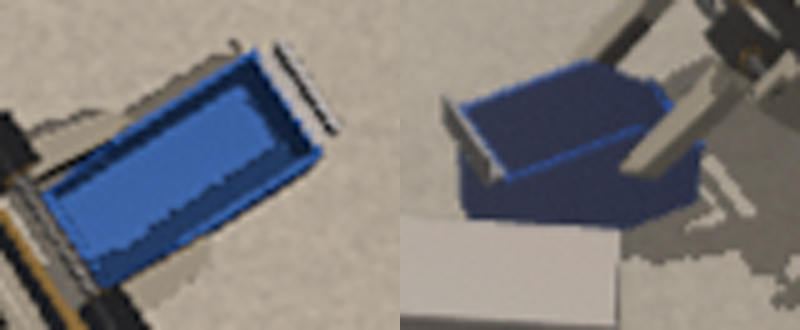

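The bin did not move when gripped: its corners are still at (255,52) and (320,152) in the crop, and the opening is 59.6 mm. Now I'll fix the bin-in-tool transform and plan the lift and carry.

```bash
cat >> h.py <<'E'
def Rbin(yaw,th):
    bx=az(yaw);t=np.radians(th);ux=np.cos(t)*bx-np.sin(t)*zz;uz=np.sin(t)*bx+np.cos(t)*zz
    return np.c_[ux,np.cross(uz,ux),uz]
_Rg=np.array([[-.374577,.829685,.413903],[.556845,.558232,-.615061],[-.741361,.000092,-.671107]]);_pg=np.array([.518009,-.024828,.038837])
_Rb=Rbin(-56.1,0);_pb=BIN+_Rb[:,1]*((_pg-BIN)@_Rb[:,1])
RTB=_Rb.T@_Rg; PTB=_Rb.T@(_pg-_pb)      # tool in bin
Y0=.085
def target(th,X,Z,y0=None):            # mm: root pose in mouth section -> tool pose
    bx=az(PYAW);R=Rbin(PYAW,th);root=PO+np.cross(zz,bx)*(Y0 if y0 is None else y0)+bx*X/1e3+zz*Z/1e3
    c=root-R@[.06,0,.036]; return R@RTB,c+R@PTB
def now():                             # current root th,X,y,Z from the tool pose
    s=read_state();R=s["tcp_rot"]@RTB.T;c=s["ee_pos"]-R@PTB;root=c+R@[.06,0,.036];bx=az(PYAW);d=root-PO
    ux=R[:,0];th=np.degrees(np.arctan2(-ux[2],np.hypot(*ux[:2])));yaw=np.degrees(np.arctan2(ux[1],ux[0]))
    print("t",round(s["time"],2),"th %.1f yaw %.1f roll %.1f X %.1f y %.1f Z %.1f"%(th,yaw,np.degrees(np.arcsin(R[2,1])),d@bx*1e3,d@np.cross(zz,bx)*1e3,d[2]*1e3),"F",np.round(s["contact_force"],1),"op",round(s["opening"],4))
E
python3 - <<'E'
from h import *
print(PTB); now()
s=read_state()
a=rows(s["tcp_rot"],s["ee_pos"]+[0,0,.14],8)
b=rows(*target(56,-70,170),16,*a)
E
```

```text
[ 5.41328717e-03 -2.92898800e-17 -1.16300000e-03]
t 3.85 th 0.0 yaw -56.1 roll -0.0 X -266.9 y 37.1 Z 76.0 F [-3.3  3.7  3.2] op 0.0595
per row rot [0. 0. 0.] deg 0.0 step 0.0175
0 [-0.013   0.     -0.0117]
1 [-0.013   0.     -0.0117]
2 [-0.013   0.     -0.0117]
3 [-0.013   0.     -0.0117]
4 [-0.013   0.     -0.0117]
5 [-0.013   0.     -0.0117]
6 [-0.013   0.     -0.0117]
7 [-0.013   0.     -0.0117]
per row rot [0.01  0.06  0.028] deg 3.84 step 0.0124
0 [-0.009  -0.0011  0.0085]
1 [-0.0095 -0.0007  0.0079]
2 [-0.01   -0.0004  0.0074]
3 [-0.0104 -0.      0.0068]
4 [-0.0108  0.0004  0.0061]
5 [-0.0111  0.0007  0.0055]
6 [-0.0114  0.0011  0.0048]
7 [-0.0116  0.0015  0.0041]
8 [-0.0118  0.0018  0.0033]
9 [-0.0119  0.0022  0.0026]
10 [-0.012   0.0025  0.0019]
11 [-0.012   0.0029  0.0011]
12 [-0.012   0.0032  0.0004]
13 [-0.0119  0.0036 -0.0004]
14 [-0.0117  0.0039 -0.0011]
15 [-0.0115  0.0042 -0.0019]
```

>>> {"api": "apply_moves", "payload": {"motion": [{"dx":-0.004,"dy":0,"dz":-0.0036,"rx":0,"ry":0,"rz":0,"hand":1},{"dx":-0.013,"dy":0,"dz":-0.0117,"rx":0,"ry":0,"rz":0,"hand":1},{"dx":-0.015,"dy":0,"dz":-0.0134,"rx":0,"ry":0,"rz":0,"hand":1},{"dx":-0.015,"dy":0,"dz":-0.0134,"rx":0,"ry":0,"rz":0,"hand":1},{"dx":-0.015,"dy":0,"dz":-0.0134,"rx":0,"ry":0,"rz":0,"hand":1},{"dx":-0.015,"dy":0,"dz":-0.0134,"rx":0,"ry":0,"rz":0,"hand":1},{"dx":-0.015,"dy":0,"dz":-0.0134,"rx":0,"ry":0,"rz":0,"hand":1},{"dx":-0.012,"dy":0,"dz":-0.01,"rx":0,"ry":0,"rz":0,"hand":1}]}}

```text
time: 4.52
ee_pos: [0.5152, -0.0265, 0.1795]
tcp_rot: [[-0.384, 0.83, 0.405], [0.559, 0.558, -0.613], [-0.735, -0.01, -0.678]]
contact_force: [0.1, -0.3, -2.1]
opening: 0.0596
```

>>> {"api": "apply_moves", "payload": {"motion": [{"dx":-0.009,"dy":-0.0011,"dz":0.0085,"rx":0.01,"ry":0.06,"rz":0.028,"hand":1},{"dx":-0.0095,"dy":-0.0007,"dz":0.0079,"rx":0.01,"ry":0.06,"rz":0.028,"hand":1},{"dx":-0.01,"dy":-0.0004,"dz":0.0074,"rx":0.01,"ry":0.06,"rz":0.028,"hand":1},{"dx":-0.0104,"dy":0,"dz":0.0068,"rx":0.01,"ry":0.06,"rz":0.028,"hand":1},{"dx":-0.0108,"dy":0.0004,"dz":0.0061,"rx":0.01,"ry":0.06,"rz":0.028,"hand":1},{"dx":-0.0111,"dy":0.0007,"dz":0.0055,"rx":0.01,"ry":0.06,"rz":0.028,"hand":1},{"dx":-0.0114,"dy":0.0011,"dz":0.0048,"rx":0.01,"ry":0.06,"rz":0.028,"hand":1},{"dx":-0.0116,"dy":0.0015,"dz":0.0041,"rx":0.01,"ry":0.06,"rz":0.028,"hand":1}]}}

```text
time: 5.18
ee_pos: [0.563, -0.112, 0.1901]
tcp_rot: [[-0.324, 0.933, 0.157], [0.895, 0.356, -0.27], [-0.308, 0.053, -0.95]]
contact_force: [-0.5, 0.4, -2.4]
opening: 0.0597
```

```bash
python3 -c "
from h import *
now(); rows(*target(56,-70,170),8)"
```

```text
t 5.18 th 29.8 yaw -67.4 roll 3.0 X -159.3 y 60.6 Z 195.1 F [-0.5  0.4 -2.4] op 0.0597
per row rot [0.009 0.056 0.028] deg 3.63 step 0.0125
0 [-0.0119  0.0022  0.0034]
1 [-0.012   0.0025  0.0027]
2 [-0.012   0.0029  0.002 ]
3 [-0.012   0.0032  0.0013]
4 [-0.012   0.0036  0.0006]
5 [-0.0119  0.0039 -0.0001]
6 [-0.0118  0.0043 -0.0008]
7 [-0.0116  0.0046 -0.0015]
```

>>> {"api": "apply_moves", "payload": {"motion": [{"dx":-0.0119,"dy":0.0022,"dz":0.0034,"rx":0.009,"ry":0.056,"rz":0.028,"hand":1},{"dx":-0.012,"dy":0.0025,"dz":0.0027,"rx":0.009,"ry":0.056,"rz":0.028,"hand":1},{"dx":-0.012,"dy":0.0029,"dz":0.002,"rx":0.009,"ry":0.056,"rz":0.028,"hand":1},{"dx":-0.012,"dy":0.0032,"dz":0.0013,"rx":0.009,"ry":0.056,"rz":0.028,"hand":1},{"dx":-0.012,"dy":0.0036,"dz":0.0006,"rx":0.009,"ry":0.056,"rz":0.028,"hand":1},{"dx":-0.0119,"dy":0.0039,"dz":0,"rx":0.009,"ry":0.056,"rz":0.028,"hand":1},{"dx":-0.0118,"dy":0.0043,"dz":-0.0008,"rx":0.009,"ry":0.056,"rz":0.028,"hand":1},{"dx":-0.0116,"dy":0.0046,"dz":-0.0015,"rx":0.009,"ry":0.056,"rz":0.028,"hand":1}]}}

```text
time: 5.85
ee_pos: [0.6143, -0.2012, 0.1954]
tcp_rot: [[-0.131, 0.991, -0.023], [0.976, 0.133, 0.171], [0.173, -0.0, -0.985]]
contact_force: [1.2, 0.5, -2.0]
opening: 0.0596
```

```bash
python3 -c "
from h import *
now(); rows(*target(56,-45,170),2)
T=cams.capture('top');S=cams.capture('scene')
z=lambda i,x,y:cv2.resize(i[y:y+115,x:x+110],None,fx=3.6,fy=3.6,interpolation=cv2.INTER_CUBIC)
cv2.imwrite('pics/i.png',np.hstack([z(T['image'],380,90),z(S['image'],185,150)])[:,:,::-1])"
```

```text
t 5.85 th 57.8 yaw -82.4 roll -0.0 X -67.7 y 84.6 Z 169.0 F [ 1.2  0.5 -2. ] op 0.0596
per row rot [-0.    -0.016 -0.001] deg 0.91 step 0.011
0 [-0.0109  0.0001 -0.0015]
1 [-0.0109  0.0001 -0.0013]
```

View pics/i.png

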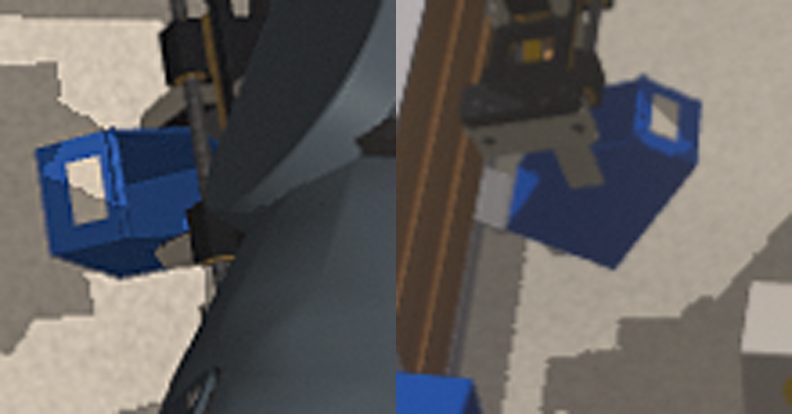

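The tipped bin is in front of the groove. I'll check its pose in the hand by projecting the predicted corners against what I see: top crop (37,150), (50,255) and scene crop (615,268), (697,160).

```bash
python3 - <<'E'
from h import *
T=cams.capture("top");S=cams.capture("scene");s=read_state()
R=s["tcp_rot"]@RTB.T;c=s["ee_pos"]-R@PTB
def proj(cam,p):
    M=np.linalg.inv(cam["cam_to_world"]);q=M[:3,:3]@p+M[:3,3];q=q*[1,-1,-1]
    f=200/np.tan(np.radians(cam["fovy"])/2);K=np.array([[f,0,cam["cx"]],[0,f,cam["cy"]],[0,0,1.]])
    return cv2.projectPoints(q.reshape(1,3),np.zeros(3),np.zeros(3),K,np.array(cam["D"],float))[0].ravel()
for n,v in dict(bf_p=(-.06,.03,-.04),bf_m=(-.06,-.03,-.04),tf_p=(-.06,.03,.005),tf_m=(-.06,-.03,.005),bb_p=(.06,.03,-.04),tb_p=(.06,.03,.04),lip_p=(.0705,.025,.06),lip_m=(.0705,-.025,.06)).items():
    p=c+R@np.array(v)
    print(n,"top",((proj(T,p)+.5-[380,90])*3.6-.5).round(),"scene",((proj(S,p)+.5-[185,150])*3.6-.5+[396,0]).round(),p.round(3))
E
```

```text
bf_p top [ 33. 147.] scene [704. 164.] [ 0.635 -0.13   0.229]
bf_m top [ 48. 254.] scene [708. 100.] [ 0.575 -0.138  0.229]
tf_p top [112. 126.] scene [641. 138.] [ 0.64  -0.167  0.253]
tf_m top [129. 235.] scene [647.  74.] [ 0.58  -0.175  0.253]
bb_p top [105. 184.] scene [619. 269.] [ 0.643 -0.193  0.128]
tb_p top [233. 152.] scene [511. 228.] [ 0.652 -0.26   0.17 ]
lip_p top [273. 155.] scene [478. 222.] [ 0.65  -0.283  0.172]
lip_m top [286. 237.] scene [488. 168.] [ 0.601 -0.29   0.172]
```

The predicted and observed corners agree to about 1 px (about 2 mm). Approaching the mouth.

>>> {"api": "apply_moves", "payload": {"motion": [{"dx":-0.011,"dy":0,"dz":-0.0015,"rx":0,"ry":-0.016,"rz":0,"hand":1},{"dx":-0.011,"dy":0,"dz":-0.0013,"rx":0,"ry":-0.016,"rz":0,"hand":1},{"dx":0,"dy":0,"dz":0,"rx":0,"ry":0,"rz":0,"hand":1}]}}

```text
time: 6.3
ee_pos: [0.6163, -0.2225, 0.1942]
tcp_rot: [[-0.137, 0.99, -0.019], [0.982, 0.138, 0.132], [0.133, -0.001, -0.991]]
contact_force: [-0.5, -0.3, -2.3]
opening: 0.0598
```

```bash
python3 -c "
from h import *
now(); a=rows(*target(56,-26,170.5),3); rows(*target(56,-16,173.5),2,*a)"
```

```text
t 6.3 th 55.5 yaw -82.2 roll -0.1 X -45.3 y 84.1 Z 170.2 F [-0.5 -0.3 -2.3] op 0.0598
per row rot [-0.001  0.003  0.001] deg 0.18 step 0.0065
0 [-0.0064  0.0003 -0.0011]
1 [-0.0064  0.0003 -0.0011]
2 [-0.0064  0.0003 -0.0012]
per row rot [0. 0. 0.] deg 0.0 step 0.0052
0 [-0.0047 -0.     -0.0022]
1 [-0.0047 -0.     -0.0022]
```

>>> {"api": "apply_moves", "payload": {"motion": [{"dx":-0.0064,"dy":0.0003,"dz":-0.0011,"rx":0,"ry":0.003,"rz":0,"hand":1},{"dx":-0.0064,"dy":0.0003,"dz":-0.0011,"rx":0,"ry":0.003,"rz":0,"hand":1},{"dx":-0.0064,"dy":0.0003,"dz":-0.0012,"rx":0,"ry":0.003,"rz":0,"hand":1},{"dx":0,"dy":0,"dz":0,"rx":0,"ry":0,"rz":0,"hand":1}]}}

```text
time: 6.63
ee_pos: [0.6203, -0.2426, 0.1959]
tcp_rot: [[-0.139, 0.99, -0.02], [0.98, 0.14, 0.14], [0.142, 0.0, -0.99]]
contact_force: [-0.5, 0.2, -2.4]
opening: 0.0595
```

```bash
python3 -c "
from h import *
now(); a=rows(*target(56,-16,173.5),2)
S=cams.capture('scene');T=cams.capture('top')
z=lambda i,x,y:cv2.resize(i[y:y+66,x:x+66],None,fx=6,fy=6,interpolation=cv2.INTER_CUBIC)
cv2.imwrite('pics/j.png',np.hstack([z(S['image'],180,175),z(T['image'],430,110)])[:,:,::-1])"
```

```text
t 6.63 th 56.0 yaw -82.0 roll -0.0 X -25.1 y 85.5 Z 171.5 F [-0.5  0.2 -2.4] op 0.0595
per row rot [-0.001  0.     0.003] deg 0.17 step 0.0047
0 [-0.0043 -0.0001 -0.0017]
1 [-0.0043 -0.0001 -0.0017]
```

View pics/j.png

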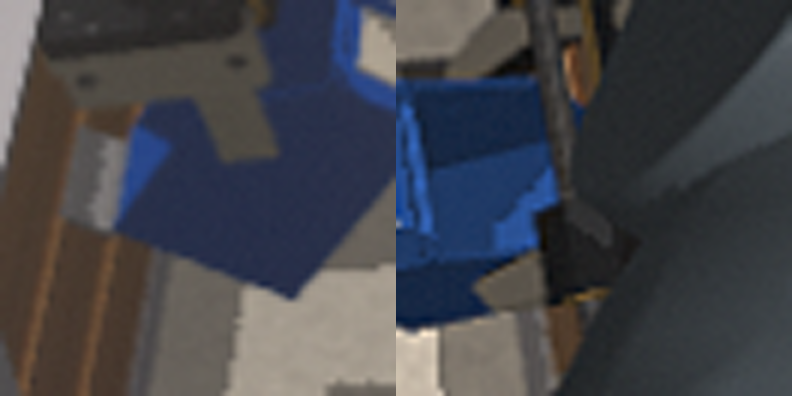

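The lip's edge, from (80,125) to (63,215) in the scene crop, lies on the upper groove line. I'll go in.

>>> {"api": "apply_moves", "payload": {"motion": [{"dx":-0.0043,"dy":0,"dz":-0.0017,"rx":0,"ry":0,"rz":0.003,"hand":1},{"dx":-0.0043,"dy":0,"dz":-0.0017,"rx":0,"ry":0,"rz":0,"hand":1},{"dx":0,"dy":0,"dz":0,"rx":0,"ry":0,"rz":0,"hand":1}]}}

```text
time: 6.98
ee_pos: [0.6215, -0.2508, 0.1981]
tcp_rot: [[-0.136, 0.99, -0.02], [0.98, 0.138, 0.141], [0.142, -0.001, -0.99]]
contact_force: [0.5, 0.2, -1.1]
opening: 0.0599
```

```bash
python3 -c "
from h import *
now(); a=rows(*target(56,-8.5,177.5),3);rows(*target(42,-5,176.5),4,*a)"
```

```text
t 6.98 th 56.0 yaw -82.2 roll -0.1 X -16.8 y 85.4 Z 173.6 F [ 0.5  0.2 -1.1] op 0.0599
per row rot [-0.001 -0.     0.001] deg 0.07 step 0.0031
0 [-0.0025 -0.0001 -0.0017]
1 [-0.0025 -0.0001 -0.0017]
2 [-0.0025 -0.0001 -0.0017]
per row rot [ 0.    -0.061 -0.   ] deg 3.5 step 0.0041
0 [-0.0004 -0.      0.0041]
1 [-0.0002 -0.      0.0041]
2 [ 0.0001 -0.      0.0041]
3 [ 0.0003 -0.      0.0041]
```

>>> {"api": "apply_moves", "payload": {"motion": [{"dx":-0.0025,"dy":0,"dz":-0.0017,"rx":0,"ry":0,"rz":0,"hand":1},{"dx":-0.0025,"dy":0,"dz":-0.0017,"rx":0,"ry":0,"rz":0,"hand":1},{"dx":-0.0025,"dy":0,"dz":-0.0017,"rx":0,"ry":0,"rz":0,"hand":1},{"dx":0,"dy":0,"dz":0,"rx":0,"ry":0,"rz":0,"hand":1}]}}

```text
time: 7.32
ee_pos: [0.6228, -0.2597, 0.2025]
tcp_rot: [[-0.136, 0.99, -0.02], [0.98, 0.138, 0.141], [0.142, -0.001, -0.99]]
contact_force: [-0.4, 0.2, -2.5]
opening: 0.0593
```

```bash
python3 -c "
from h import *
now(); a=rows(*target(42,-5,176.5),5);a=rows(*target(28,-2.2,174),5,*a)"
```

```text
t 7.32 th 56.0 yaw -82.2 roll -0.1 X -7.8 y 85.5 Z 178.0 F [-0.4  0.2 -2.5] op 0.0593
per row rot [-0.    -0.049  0.001] deg 2.81 step 0.0034
0 [-0.0002 -0.0001  0.0034]
1 [-0.0001 -0.0001  0.0034]
2 [ 0.0001 -0.0001  0.0034]
3 [ 0.0003 -0.0001  0.0034]
4 [ 0.0004 -0.0001  0.0034]
per row rot [ 0.    -0.049 -0.   ] deg 2.8 step 0.0038
0 [-0.0001 -0.      0.0038]
1 [ 0.     -0.      0.0038]
2 [ 0.0002 -0.      0.0037]
3 [ 0.0004 -0.      0.0037]
4 [ 0.0006 -0.      0.0037]
```

>>> {"api": "apply_moves", "payload": {"motion": [{"dx":-0.0002,"dy":0,"dz":0.0034,"rx":0,"ry":-0.049,"rz":0,"hand":1},{"dx":-0.0001,"dy":0,"dz":0.0034,"rx":0,"ry":-0.049,"rz":0,"hand":1},{"dx":0.0001,"dy":0,"dz":0.0034,"rx":0,"ry":-0.049,"rz":0,"hand":1},{"dx":0.0003,"dy":0,"dz":0.0034,"rx":0,"ry":-0.049,"rz":0,"hand":1},{"dx":0.0004,"dy":0,"dz":0.0034,"rx":0,"ry":-0.049,"rz":0,"hand":1},{"dx":0,"dy":0,"dz":0,"rx":0,"ry":0,"rz":0,"hand":1}]}}

```text
time: 7.82
ee_pos: [0.6226, -0.2597, 0.1852]
tcp_rot: [[-0.135, 0.991, 0.016], [0.984, 0.136, -0.111], [-0.112, 0.001, -0.994]]
contact_force: [0.5, -0.2, -2.4]
opening: 0.0596
```

```bash
python3 -c "
from h import *
now(); a=rows(*target(28,-2.2,174),5);a=rows(*target(14,-2,171),5,*a)"
```

```text
t 7.82 th 41.4 yaw -82.2 roll 0.0 X -3.6 y 85.2 Z 177.0 F [ 0.5 -0.2 -2.4] op 0.0596
per row rot [ 0.    -0.047  0.   ] deg 2.68 step 0.0037
0 [ 0.0002 -0.      0.0037]
1 [ 0.0003 -0.      0.0037]
2 [ 0.0005 -0.      0.0036]
3 [ 0.0007 -0.      0.0036]
4 [ 0.0008 -0.      0.0036]
per row rot [ 0.    -0.049 -0.   ] deg 2.8 step 0.0038
0 [ 0.0005 -0.      0.0038]
1 [ 0.0007 -0.      0.0037]
2 [ 0.0009 -0.      0.0037]
3 [ 0.0011 -0.      0.0037]
4 [ 0.0013 -0.      0.0036]
```

>>> {"api": "apply_moves", "payload": {"motion": [{"dx":0.0003,"dy":0,"dz":0.0037,"rx":0,"ry":-0.047,"rz":0,"hand":1},{"dx":0.0004,"dy":0,"dz":0.0037,"rx":0,"ry":-0.047,"rz":0,"hand":1},{"dx":0.0006,"dy":0,"dz":0.0036,"rx":0,"ry":-0.047,"rz":0,"hand":1},{"dx":0.0007,"dy":0,"dz":0.0036,"rx":0,"ry":-0.047,"rz":0,"hand":1},{"dx":0.0008,"dy":0,"dz":0.0036,"rx":0,"ry":-0.047,"rz":0,"hand":1},{"dx":0,"dy":0,"dz":0,"rx":0,"ry":0,"rz":0,"hand":1}]}}

```text
time: 8.32
ee_pos: [0.6228, -0.2614, 0.1676]
tcp_rot: [[-0.125, 0.991, 0.047], [0.931, 0.133, -0.338], [-0.342, 0.002, -0.94]]
contact_force: [-1.3, 1.5, -3.3]
opening: 0.0594
```

```bash
python3 -c "
from h import *
now(); a=rows(*target(14,-2,171),5);a=rows(*target(5,-1.7,168.5),4,*a)"
```

```text
t 8.32 th 27.9 yaw -82.3 roll 0.1 X -1.8 y 85.1 Z 174.9 F [-1.3  1.5 -3.3] op 0.0594
per row rot [ 0.    -0.048 -0.   ] deg 2.77 step 0.0039
0 [ 0.0007 -0.      0.0039]
1 [ 0.0009 -0.      0.0039]
2 [ 0.0011 -0.      0.0038]
3 [ 0.0012 -0.      0.0037]
4 [ 0.0014 -0.      0.0037]
per row rot [ 0.    -0.039 -0.   ] deg 2.25 step 0.0032
0 [ 0.0007 -0.      0.0031]
1 [ 0.0008 -0.      0.0031]
2 [ 0.0009 -0.      0.0031]
3 [ 0.0011 -0.      0.003 ]
```

>>> {"api": "apply_moves", "payload": {"motion": [{"dx":0.0008,"dy":0,"dz":0.0038,"rx":0,"ry":-0.048,"rz":0,"hand":1},{"dx":0.001,"dy":0,"dz":0.0038,"rx":0,"ry":-0.048,"rz":0,"hand":1},{"dx":0.0012,"dy":0,"dz":0.0037,"rx":0,"ry":-0.048,"rz":0,"hand":1},{"dx":0.0013,"dy":0,"dz":0.0036,"rx":0,"ry":-0.048,"rz":0,"hand":1},{"dx":0,"dy":0,"dz":0,"rx":0,"ry":0,"rz":0,"hand":1}]}}

```text
time: 8.73
ee_pos: [0.6233, -0.2659, 0.1536]
tcp_rot: [[-0.108, 0.992, 0.066], [0.852, 0.127, -0.508], [-0.513, 0.001, -0.859]]
contact_force: [0.5, 0.5, -2.7]
opening: 0.0595
```

```bash
python3 -c "
from h import *
now(); a=rows(*target(5,-1.7,168.5),5);a=rows(*target(0,-1.2,166.2),3,*a)"
```

```text
t 8.73 th 17.0 yaw -82.7 roll 0.1 X 0.2 y 84.4 Z 173.2 F [ 0.5  0.5 -2.7] op 0.0595
per row rot [-0.001 -0.042 -0.001] deg 2.4 step 0.0036
0 [0.0012 0.     0.0034]
1 [0.0013 0.     0.0033]
2 [0.0015 0.     0.0032]
3 [0.0016 0.     0.0032]
4 [0.0017 0.     0.0031]
per row rot [ 0.    -0.029 -0.   ] deg 1.67 step 0.0027
0 [ 0.0008 -0.      0.0026]
1 [ 0.0008 -0.      0.0025]
2 [ 0.0009 -0.      0.0025]
```

>>> {"api": "apply_moves", "payload": {"motion": [{"dx":0.0014,"dy":0,"dz":0.0032,"rx":-0.001,"ry":-0.042,"rz":0,"hand":1},{"dx":0.0015,"dy":0,"dz":0.0031,"rx":-0.001,"ry":-0.042,"rz":0,"hand":1},{"dx":0.0016,"dy":0,"dz":0.0031,"rx":-0.001,"ry":-0.042,"rz":0,"hand":1},{"dx":0.0016,"dy":0,"dz":0.0031,"rx":0,"ry":-0.042,"rz":0,"hand":1},{"dx":0,"dy":0,"dz":0,"rx":0,"ry":0,"rz":0,"hand":1}]}}

```text
time: 9.15
ee_pos: [0.6238, -0.2696, 0.1416]
tcp_rot: [[-0.088, 0.993, 0.08], [0.761, 0.119, -0.638], [-0.643, 0.004, -0.766]]
contact_force: [-0.5, 2.8, -2.2]
opening: 0.0595
```

```bash
python3 -c "
from h import *
now(); a=rows(*target(0,-1.2,166.2),5)"
```

```text
t 9.15 th 7.8 yaw -83.2 roll 0.2 X -0.1 y 84.0 Z 171.0 F [-0.5  2.8 -2.2] op 0.0595
per row rot [-0.002 -0.027 -0.003] deg 1.57 step 0.0026
0 [0.0011 0.     0.0024]
1 [ 0.0012 -0.      0.0023]
2 [ 0.0012 -0.      0.0023]
3 [ 0.0013 -0.      0.0023]
4 [ 0.0014 -0.      0.0022]
```

>>> {"api": "apply_moves", "payload": {"motion": [{"dx":0.0016,"dy":0,"dz":0.0018,"rx":-0.002,"ry":-0.027,"rz":-0.003,"hand":1},{"dx":0.0016,"dy":0,"dz":0.0018,"rx":-0.002,"ry":-0.027,"rz":-0.003,"hand":1},{"dx":0.0014,"dy":0,"dz":0.0021,"rx":-0.002,"ry":-0.027,"rz":-0.003,"hand":1},{"dx":0.0013,"dy":0,"dz":0.0022,"rx":-0.002,"ry":-0.027,"rz":-0.003,"hand":1},{"dx":0,"dy":0,"dz":0,"rx":0,"ry":0,"rz":0,"hand":1}]}}

```text
time: 9.57
ee_pos: [0.6237, -0.2724, 0.1338]
tcp_rot: [[-0.085, 0.993, 0.088], [0.695, 0.122, -0.709], [-0.714, 0.001, -0.7]]
contact_force: [-1.5, 10.6, -0.5]
opening: 0.0593
```

```bash
python3 -c "
from h import *
now(); a=rows(*target(0,-1.2,166.0),3)"
```

```text
t 9.57 th 2.3 yaw -83.0 roll 0.0 X -0.3 y 83.8 Z 168.7 F [-1.5 10.6 -0.5] op 0.0593
per row rot [-0.003 -0.013 -0.003] deg 0.79 step 0.0017
0 [0.001  0.0001 0.0013]
1 [0.0011 0.0001 0.0013]
2 [0.0011 0.0001 0.0013]
```

>>> {"api": "apply_moves", "payload": {"motion": [{"dx":0.0008,"dy":0,"dz":-0.0008,"rx":-0.003,"ry":0,"rz":-0.003,"hand":1},{"dx":0.0009,"dy":0,"dz":0.0003,"rx":-0.003,"ry":-0.01,"rz":-0.003,"hand":1},{"dx":0.0009,"dy":0,"dz":0.0006,"rx":0,"ry":-0.012,"rz":0,"hand":1},{"dx":0,"dy":0,"dz":0,"rx":0,"ry":0,"rz":0,"hand":1}]}}

```text
time: 9.9
ee_pos: [0.6237, -0.2728, 0.1335]
tcp_rot: [[-0.084, 0.992, 0.091], [0.682, 0.124, -0.72], [-0.726, 0.001, -0.688]]
contact_force: [-0.7, 6.5, -2.6]
opening: 0.0598
```

```bash
python3 -c "
from h import *
now(); a=rows(*target(0,-1.2,166.0),2)"
```

```text
t 9.9 th 1.3 yaw -82.9 roll 0.0 X -0.6 y 83.9 Z 169.4 F [-0.7  6.5 -2.6] op 0.0598
per row rot [-0.004 -0.011 -0.004] deg 0.71 step 0.0023
0 [0.0016 0.0003 0.0017]
1 [0.0017 0.0003 0.0016]
```

>>> {"api": "apply_moves", "payload": {"motion": [{"dx":0.0018,"dy":0,"dz":-0.0018,"rx":-0.004,"ry":0,"rz":-0.004,"hand":1},{"dx":0.0015,"dy":0,"dz":0.0015,"rx":0,"ry":-0.01,"rz":0,"hand":1},{"dx":0.0015,"dy":0,"dz":0.0015,"rx":0,"ry":-0.01,"rz":0,"hand":1},{"dx":0,"dy":0,"dz":0,"rx":0,"ry":0,"rz":0,"hand":1}]}}

```text
time: 10.23
ee_pos: [0.6233, -0.2714, 0.1296]
tcp_rot: [[-0.085, 0.992, 0.095], [0.666, 0.128, -0.735], [-0.741, 0.001, -0.671]]
contact_force: [-1.3, -0.1, -2.7]
opening: 0.0594
```

```bash
python3 -c "
from h import *
now(); a=rows(*target(0,-1.2,166.0),2)"
```

```text
t 10.23 th 0.0 yaw -82.7 roll 0.0 X -2.8 y 83.8 Z 166.8 F [-1.3 -0.1 -2.7] op 0.0594
per row rot [-0.002 -0.    -0.003] deg 0.2 step 0.001
0 [-0.0003  0.0004  0.0009]
1 [-0.0003  0.0004  0.0009]
```

>>> {"api": "apply_moves", "payload": {"motion": [{"dx":0.0006,"dy":0,"dz":0.0014,"rx":0,"ry":0,"rz":0,"hand":1},{"dx":0.0008,"dy":0,"dz":0.0012,"rx":0,"ry":0,"rz":0,"hand":1},{"dx":0,"dy":0,"dz":0,"rx":0,"ry":0,"rz":0,"hand":1}]}}

```text
time: 10.48
ee_pos: [0.6237, -0.2725, 0.1272]
tcp_rot: [[-0.085, 0.992, 0.095], [0.665, 0.128, -0.736], [-0.742, 0.001, -0.67]]
contact_force: [-1.5, 1.1, 1.4]
opening: 0.0596
```

```bash
python3 -c "
from h import *
now()"
```

```text
t 10.48 th -0.1 yaw -82.7 roll 0.0 X -1.7 y 84.1 Z 164.4 F [-1.5  1.1  1.4] op 0.0596
```

The tab now rests on the groove edge: the vertical force went from -2.5 to +1.4 N, at θ≈0 and X≈-1.7 mm. Releasing gently.

>>> {"api": "apply_moves", "payload": {"motion": [{"dx":0,"dy":0,"dz":0,"rx":0,"ry":0,"rz":0,"hand":0.3},{"dx":0,"dy":0,"dz":0,"rx":0,"ry":0,"rz":0,"hand":0.2},{"dx":0,"dy":0,"dz":0,"rx":0,"ry":0,"rz":0,"hand":0.1},{"dx":0,"dy":0,"dz":0,"rx":0,"ry":0,"rz":0,"hand":0.05}], "grip_force": 10}}

```text
time: 10.82
ee_pos: [0.624, -0.2729, 0.1279]
tcp_rot: [[-0.084, 0.992, 0.096], [0.665, 0.128, -0.736], [-0.742, 0.002, -0.67]]
contact_force: [0.4, 0.0, 0.7]
opening: 0.0806
```

>>> {"api": "apply_moves", "payload": {"motion": [{"dx":0,"dy":0,"dz":-0.02,"rx":0,"ry":0,"rz":0,"hand":0},{"dx":0,"dy":0,"dz":-0.035,"rx":0,"ry":0,"rz":0,"hand":0},{"dx":0,"dy":0,"dz":-0.04,"rx":0,"ry":0,"rz":0,"hand":0},{"dx":0,"dy":0,"dz":-0.04,"rx":0,"ry":0,"rz":0,"hand":0}]}}

```text
time: 11.15
ee_pos: [0.6075, -0.1752, 0.2151]
tcp_rot: [[-0.087, 0.993, 0.084], [0.667, 0.12, -0.735], [-0.74, -0.008, -0.672]]
contact_force: [0.1, 0.0, -0.3]
opening: 0.0928
```

```bash
python3 -c "
from h import *
s=read_state();print(s['time'],s['ee_pos'],s['tcp_rot'].round(2).tolist(),s['opening'])
T=cams.capture('top');S=cams.capture('scene')
z=lambda i,x,y:cv2.resize(i[y:y+120,x:x+110],None,fx=3.6,fy=3.6,interpolation=cv2.INTER_CUBIC)
cv2.imwrite('pics/k.png',np.hstack([z(T['image'],390,90),z(S['image'],170,130)])[:,:,::-1])"
```

```text
11.15 [ 0.6075365  -0.17515538  0.21505632] [[-0.09, 0.99, 0.08], [0.67, 0.12, -0.74], [-0.74, -0.01, -0.67]] 0.09278051298213769
```

View pics/k.png

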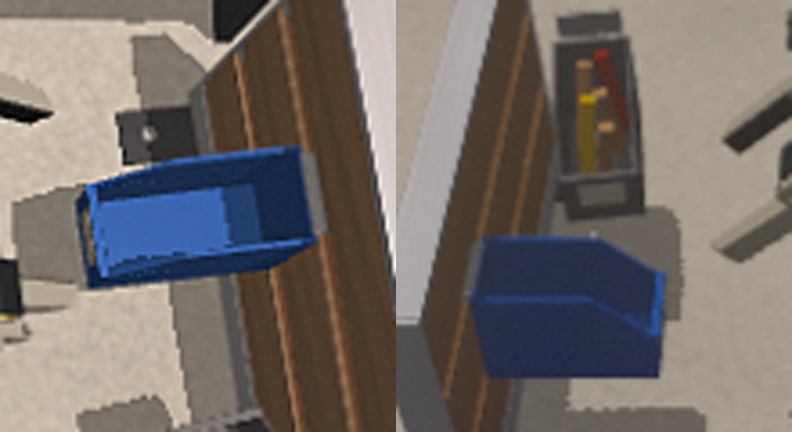

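The bin hangs by itself. The grey strip behind its back rim is the tab seen through the mouth. Next I'll triangulate its corners to confirm home and find the exact placing target.

```bash
python3 - <<'E'
from h import *
np.set_printoptions(precision=4,suppress=True)
T=cams.capture("top");S=cams.capture("scene")
# back rim far(+y), back rim near, front wall far, front wall near
t=unc([(301,148),(315,240),(80,203),(88,288)],390,90,3.6)
s=unc([(471,297),(482,238),(656,332),(662,272)],170,130,3.6,396)
p=tri(T,t,S,s);bx=az(PYAW);by=np.cross(zz,bx)
for q,zz0 in zip(p,(.17,.17,.135,.135)): print(q,"X %.4f y %.4f"%((q[:3]-PO)@bx,(q[:3]-PO)@by),zz0)
b=(p[0]+p[1]-p[2]-p[3])/2;print("len",np.linalg.norm(b[:2]),"yaw",np.degrees(np.arctan2(b[1],b[0])),"center",p.mean(0)[:2])
R=Rbin(PYAW,0);print("center by hand",(PO+by*.084-bx*.061)[:2], "front face t,s")
s0=read_state();print(s0["joints"],s0["ee_pos"])
# bottle approach: tool down, jaw along panel y
Rd=toolR(bx,0);g=np.array([.6085,.2288,.099]);
a=rows(Rd,[.50,-.05,.33],10);b=rows(Rd,[g[0],g[1],.25],8,*a)
E
```

```text
[ 0.6562 -0.3233  0.1705  0.0004] X -0.0016 y 0.1099 0.17
[ 0.6007 -0.3315  0.1691  0.0023] X -0.0009 y 0.0538 0.17
[ 0.6325 -0.2049  0.1227  0.0066] X -0.1221 y 0.1023 0.135
[ 0.5782 -0.2105  0.1247  0.0101] X -0.1238 y 0.0477 0.135
len 0.12191601993282723 yaw -79.06465757582122 center [ 0.6169 -0.2675]
center by hand [ 0.6226 -0.2679] front face t,s
[-0.0046  0.5045  1.635  -0.9577  1.1174  0.368 ] [ 0.6087 -0.1754  0.215 ]
per row rot [-0.001  0.083 -0.001] deg 4.78 step 0.0202
0 [ 0.0008 -0.0093 -0.0179]
1 [ 0.0023 -0.0093 -0.0178]
2 [ 0.0038 -0.0093 -0.0175]
3 [ 0.0052 -0.0093 -0.0172]
4 [ 0.0066 -0.0092 -0.0167]
5 [ 0.008  -0.0092 -0.0161]
6 [ 0.0093 -0.0092 -0.0154]
7 [ 0.0106 -0.0092 -0.0146]
8 [ 0.0118 -0.0091 -0.0136]
9 [ 0.0129 -0.0091 -0.0126]
per row rot [0. 0. 0.] deg 0.0 step 0.0387
0 [0.0327 0.0181 0.01  ]
1 [0.0327 0.0181 0.01  ]
2 [0.0327 0.0181 0.01  ]
3 [0.0327 0.0181 0.01  ]
4 [0.0327 0.0181 0.01  ]
5 [0.0327 0.0181 0.01  ]
6 [0.0327 0.0181 0.01  ]
7 [0.0327 0.0181 0.01  ]
```

Back rim corners measure z = 0.1705 and 0.1691 m (home is 0.170), X ≈ -1.2 mm and y ≈ +82 mm, so the bin is home. The front picks mixed different edges, so I'm ignoring them. Now the bottle.

>>> {"api": "apply_moves", "payload": {"motion": [{"dx":0.0008,"dy":-0.0093,"dz":-0.0179,"rx":0,"ry":0.1,"rz":0,"hand":0},{"dx":0.0023,"dy":-0.0093,"dz":-0.0178,"rx":0,"ry":0.1,"rz":0,"hand":0},{"dx":0.0038,"dy":-0.0093,"dz":-0.0175,"rx":0,"ry":0.1,"rz":0,"hand":0},{"dx":0.0052,"dy":-0.0093,"dz":-0.0172,"rx":0,"ry":0.1,"rz":0,"hand":0},{"dx":0.0066,"dy":-0.0092,"dz":-0.0167,"rx":0,"ry":0.1,"rz":0,"hand":0},{"dx":0.008,"dy":-0.0092,"dz":-0.0161,"rx":0,"ry":0.1,"rz":0,"hand":0},{"dx":0.0093,"dy":-0.0092,"dz":-0.0154,"rx":0,"ry":0.1,"rz":0,"hand":0},{"dx":0.0106,"dy":-0.0092,"dz":-0.0146,"rx":0,"ry":0.1,"rz":0,"hand":0}]}}

```text
time: 12.02
ee_pos: [0.5181, -0.0824, 0.3056]
tcp_rot: [[-0.122, 0.992, -0.022], [0.993, 0.122, -0.001], [0.002, -0.022, -1.0]]
contact_force: [0.3, 1.0, -0.3]
opening: 0.093
```

```bash
cat > b.py <<'E'
from h import *
import sys
bx=az(PYAW);Rd=toolR(bx,0);s=read_state();print(s["time"],s["ee_pos"],s["joints"].round(2),s["opening"],s["contact_force"].round(1))
p=[float(v) for v in sys.argv[1].split(",")];rows(Rd,p,int(sys.argv[2]))
E
python3 b.py .6085,.2288,.25 10
```

```text
12.0167 [ 0.51809705 -0.08235385  0.30557881] [-0.24  0.23  1.55 -0.01  1.38 -0.36] 0.09296882900552268 [ 0.3  1.  -0.3]
per row rot [-0.002 -0.    -0.001] deg 0.14 step 0.0329
0 [0.0298 0.0129 0.0053]
1 [0.0298 0.0129 0.0054]
2 [0.0297 0.0129 0.0054]
3 [0.0297 0.013  0.0054]
4 [0.0297 0.013  0.0054]
5 [0.0297 0.013  0.0054]
6 [0.0297 0.013  0.0055]
7 [0.0297 0.0131 0.0055]
8 [0.0297 0.0131 0.0055]
9 [0.0296 0.0131 0.0055]
```

>>> {"api": "apply_moves", "payload": {"motion": [{"dx":0.035,"dy":0.015,"dz":0.006,"rx":-0.004,"ry":0,"rz":0,"hand":0},{"dx":0.035,"dy":0.015,"dz":0.006,"rx":-0.004,"ry":0,"rz":0,"hand":0},{"dx":0.035,"dy":0.015,"dz":0.006,"rx":-0.004,"ry":0,"rz":0,"hand":0},{"dx":0.035,"dy":0.015,"dz":0.006,"rx":-0.004,"ry":0,"rz":0,"hand":0},{"dx":0.035,"dy":0.015,"dz":0.006,"rx":-0.004,"ry":0,"rz":0,"hand":0},{"dx":0.035,"dy":0.015,"dz":0.006,"rx":0,"ry":0,"rz":0,"hand":0},{"dx":0.035,"dy":0.015,"dz":0.006,"rx":0,"ry":0,"rz":0,"hand":0},{"dx":0.035,"dy":0.015,"dz":0.006,"rx":0,"ry":0,"rz":0,"hand":0}]}}

```text
time: 12.68
ee_pos: [0.611, 0.1981, 0.2504]
tcp_rot: [[-0.083, 0.997, -0.007], [0.997, 0.083, 0.001], [0.001, -0.007, -1.0]]
contact_force: [1.3, -1.3, 0.2]
opening: 0.0932
```

```bash
python3 b.py .6085,.2288,.24 3
```

```text
12.6833 [0.61098539 0.19805573 0.25038589] [0.24 0.48 1.32 0.   1.34 0.16] 0.09318210916020395 [ 1.3 -1.3  0.2]
per row rot [-0.002 -0.001 -0.017] deg 0.98 step 0.0108
0 [0.0103 0.0001 0.0035]
1 [0.0103 0.0002 0.0035]
2 [0.0103 0.0004 0.0035]
```

>>> {"api": "apply_moves", "payload": {"motion": [{"dx":0.0103,"dy":0.0001,"dz":0.0035,"rx":-0.002,"ry":0,"rz":-0.017,"hand":0},{"dx":0.0103,"dy":0.0002,"dz":0.0035,"rx":-0.002,"ry":0,"rz":-0.017,"hand":0},{"dx":0.0103,"dy":0.0004,"dz":0.0035,"rx":-0.002,"ry":0,"rz":-0.017,"hand":0},{"dx":0,"dy":0,"dz":0,"rx":0,"ry":0,"rz":0,"hand":0}]}}

```text
time: 13.02
ee_pos: [0.6088, 0.2319, 0.2309]
tcp_rot: [[-0.136, 0.991, -0.01], [0.991, 0.136, -0.002], [-0.001, -0.01, -1.0]]
contact_force: [0.3, -0.1, 0.1]
opening: 0.0934
```

```bash
python3 b.py .6085,.2288,.086 6
```

```text
13.0167 [0.60875771 0.23185345 0.23085544] [0.29 0.52 1.32 0.   1.32 0.16] 0.09337056020771907 [ 0.3 -0.1  0.1]
per row rot [-0.002  0.     0.   ] deg 0.1 step 0.0241
0 [-0.0005  0.0001  0.0241]
1 [-0.0005  0.0001  0.0241]
2 [-0.0005  0.0001  0.0241]
3 [-0.0005  0.      0.0241]
4 [-0.0005 -0.      0.0241]
5 [-0.0005 -0.0001  0.0241]
```

>>> {"api": "apply_moves", "payload": {"motion": [{"dx":-0.0006,"dy":0,"dz":0.0241,"rx":-0.002,"ry":0,"rz":0,"hand":0},{"dx":-0.0006,"dy":0,"dz":0.0241,"rx":-0.002,"ry":0,"rz":0,"hand":0},{"dx":-0.0006,"dy":0,"dz":0.0241,"rx":-0.002,"ry":0,"rz":0,"hand":0},{"dx":-0.0006,"dy":0,"dz":0.0241,"rx":-0.002,"ry":0,"rz":0,"hand":0},{"dx":-0.0006,"dy":0,"dz":0.0241,"rx":0,"ry":0,"rz":0,"hand":0},{"dx":0,"dy":0,"dz":0.018,"rx":0,"ry":0,"rz":0,"hand":0},{"dx":0,"dy":0,"dz":0,"rx":0,"ry":0,"rz":0,"hand":0}]}}

```text
time: 13.6
ee_pos: [0.6102, 0.2188, 0.0896]
tcp_rot: [[-0.127, 0.992, 0.003], [0.992, 0.127, -0.002], [-0.003, 0.003, -1.0]]
contact_force: [-0.3, -0.3, -0.7]
opening: 0.0932
```

```bash
python3 b.py .6085,.2288,.086 1
```

```text
13.6 [0.61023111 0.21881415 0.08959771] [ 0.27  0.64  1.47 -0.    1.03  0.15] 0.09315096809829915 [-0.3 -0.3 -0.7]
per row rot [ 0.003  0.003 -0.007] deg 0.47 step 0.0108
0 [ 0.0101 -0.0005  0.0036]
```

>>> {"api": "apply_moves", "payload": {"motion": [{"dx":0.005,"dy":-0.0002,"dz":0.0018,"rx":0.0015,"ry":0.0015,"rz":-0.004,"hand":0},{"dx":0.005,"dy":-0.0002,"dz":0.0018,"rx":0.0015,"ry":0.0015,"rz":-0.004,"hand":0},{"dx":0,"dy":0,"dz":0,"rx":0,"ry":0,"rz":0,"hand":0}]}}

```text
time: 13.85
ee_pos: [0.6095, 0.227, 0.0881]
tcp_rot: [[-0.132, 0.991, 0.001], [0.991, 0.132, 0.001], [0.001, 0.001, -1.0]]
contact_force: [-0.1, 0.6, 0.6]
opening: 0.0931
```

```bash
python3 b.py .6085,.2288,.086 1; python3 -c "
from h import *
T=cams.capture('top');S=cams.capture('scene')
z=lambda i,x,y:cv2.resize(i[y:y+80,x:x+80],None,fx=5,fy=5,interpolation=cv2.INTER_CUBIC)
cv2.imwrite('pics/b.png',np.hstack([z(T['image'],190,115),z(S['image'],375,195)])[:,:,::-1])"
```

```text
13.85 [0.60949245 0.22697727 0.08811321] [0.28 0.65 1.46 0.   1.03 0.15] 0.09307002967539034 [-0.1  0.6  0.6]
per row rot [ 0.001 -0.001 -0.002] deg 0.13 step 0.003
0 [ 0.0019 -0.0007  0.0021]
```

View pics/b.png

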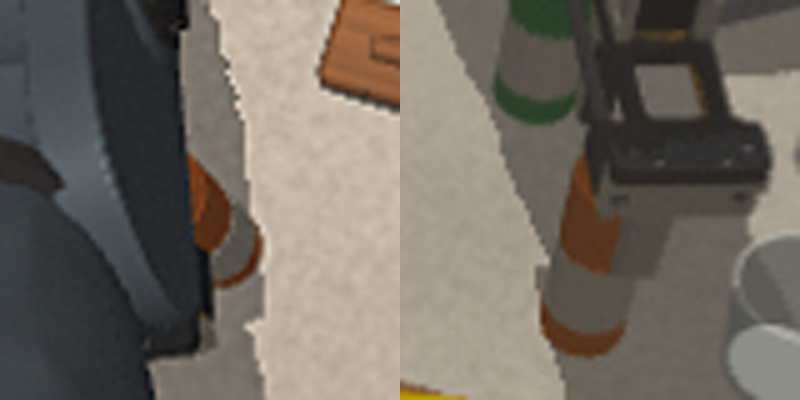

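The near finger seems to sit to the right of the bottle axis in the scene crop, so I'll check this numerically.

```bash
python3 - <<'E'
from h import *
S=cams.capture("scene");T=cams.capture("top");s=read_state()
def proj(cam,p):
    M=np.linalg.inv(cam["cam_to_world"]);q=M[:3,:3]@p+M[:3,3];q=q*[1,-1,-1]
    f=200/np.tan(np.radians(cam["fovy"])/2);K=np.array([[f,0,cam["cx"]],[0,f,cam["cy"]],[0,0,1.]])
    return cv2.projectPoints(q.reshape(1,3),np.zeros(3),np.zeros(3),K,np.array(cam["D"],float))[0].ravel()
cr=lambda p:((proj(S,np.array(p))+.5-[375,195])*5-.5+[400,0]).round()
R=s["tcp_rot"];p=s["ee_pos"]
for o in(.0465,.064):
  for w in(-.0075,.0075): print("finger tip",o,w,cr(p+R@[w,o,0]),"30mm up",cr(p+R@[w,o,-.03]))
for z in(0,.088,.122,.152): print("axis",z,cr([.6085,.2288,z]))
T0=cv2.imread("pics/top0.png");S0=cv2.imread("pics/scene0.png")
c=lambda n:T if n=="T" else S
# base check: bottom-most outline points: scene base front (540-385,358), crop c3
print("base ground pts", plane(S,unc([(155,358)],390,215,7),0), plane(T,unc([(240,297)],200,130,7),0))
E
```

```text
finger tip 0.0465 -0.0075 [603. 294.] 30mm up [613. 256.]
finger tip 0.0465 0.0075 [633. 294.] 30mm up [644. 256.]
finger tip 0.064 -0.0075 [609. 323.] 30mm up [620. 285.]
finger tip 0.064 0.0075 [640. 322.] 30mm up [651. 284.]
axis 0 [579. 325.]
axis 0.088 [606. 220.]
axis 0.122 [617. 176.]
axis 0.152 [627. 136.]
base ground pts [[ 6.28561784e-01  2.31499609e-01 -1.11022302e-16]] [[0.5883245  0.22765996 0.        ]]
```

The prediction and the picture differ by only about 5 mm, and along the direction that does not matter, since the jaws centre the bottle across the bin's width. Closing.

>>> {"api": "apply_moves", "payload": {"motion": [{"dx":0,"dy":-0.0007,"dz":0,"rx":0,"ry":0,"rz":0,"hand":0.3},{"dx":0,"dy":0,"dz":0,"rx":0,"ry":0,"rz":0,"hand":0.45},{"dx":0,"dy":0,"dz":0,"rx":0,"ry":0,"rz":0,"hand":0.6},{"dx":0,"dy":0,"dz":0,"rx":0,"ry":0,"rz":0,"hand":0.8},{"dx":0,"dy":0,"dz":0,"rx":0,"ry":0,"rz":0,"hand":0.8},{"dx":0,"dy":0,"dz":0,"rx":0,"ry":0,"rz":0,"hand":0.8},{"dx":0,"dy":0,"dz":0,"rx":0,"ry":0,"rz":0,"hand":0.8},{"dx":0,"dy":0,"dz":0,"rx":0,"ry":0,"rz":0,"hand":0.8}], "grip_force": 20}}

```text
time: 14.72
ee_pos: [0.6094, 0.2268, 0.0895]
tcp_rot: [[-0.132, 0.991, 0.003], [0.991, 0.132, 0.001], [0.001, 0.003, -1.0]]
contact_force: [1.0, -0.0, 0.6]
opening: 0.0446
```

>>> {"api": "apply_moves", "payload": {"motion": [{"dx":0,"dy":0,"dz":-0.005,"rx":0,"ry":0,"rz":0,"hand":1},{"dx":0,"dy":0,"dz":-0.012,"rx":0,"ry":0,"rz":0,"hand":1},{"dx":0,"dy":0,"dz":0,"rx":0,"ry":0,"rz":0,"hand":1}]}}

```text
time: 14.97
ee_pos: [0.6085, 0.2265, 0.1068]
tcp_rot: [[-0.132, 0.991, 0.001], [0.991, 0.132, 0.0], [0.0, 0.001, -1.0]]
contact_force: [0.8, 0.2, -2.3]
opening: 0.0437
```

```bash
python3 -c "
from h import *
bx=az(PYAW);by=np.cross(zz,bx)
print(PO+.083*by-.073*bx,PO+.083*by-.073*bx+[0,0,.3])"; python3 b.py .6085,.2288,.29 6
```

```text
[ 0.61997061 -0.25613737  0.        ] [ 0.61997061 -0.25613737  0.3       ]
14.9667 [0.60850488 0.2265182  0.10679708] [0.28 0.62 1.46 0.   1.06 0.15] 0.04365714386206463 [ 0.8  0.2 -2.3]
per row rot [ 0. -0. -0.] deg 0.02 step 0.0305
0 [ 0.0004  0.0001 -0.0305]
1 [ 0.0004  0.0001 -0.0305]
2 [ 0.0004  0.0001 -0.0305]
3 [ 0.0004  0.0001 -0.0305]
4 [ 0.0004  0.0001 -0.0305]
5 [ 0.0004  0.0001 -0.0305]
```

The grip is good (opening 43.7 mm). The final TCP height should be about 0.1825 m. Lift and traverse.

>>> {"api": "apply_moves", "payload": {"motion": [{"dx":0,"dy":0,"dz":-0.02,"rx":0,"ry":0,"rz":0,"hand":1},{"dx":0,"dy":0,"dz":-0.03,"rx":0,"ry":0,"rz":0,"hand":1},{"dx":0,"dy":0,"dz":-0.03,"rx":0,"ry":0,"rz":0,"hand":1},{"dx":0,"dy":0,"dz":-0.03,"rx":0,"ry":0,"rz":0,"hand":1},{"dx":0,"dy":0,"dz":-0.03,"rx":0,"ry":0,"rz":0,"hand":1},{"dx":0,"dy":0,"dz":-0.03,"rx":0,"ry":0,"rz":0,"hand":1},{"dx":0,"dy":0,"dz":-0.02,"rx":0,"ry":0,"rz":0,"hand":1},{"dx":0,"dy":0,"dz":0,"rx":0,"ry":0,"rz":0,"hand":1}]}}

```text
time: 15.63
ee_pos: [0.6062, 0.2258, 0.3056]
tcp_rot: [[-0.132, 0.991, -0.004], [0.991, 0.132, -0.001], [-0.001, -0.004, -1.0]]
contact_force: [0.6, -0.3, -2.3]
opening: 0.0435
```

```bash
python3 b.py .62,-.256,.30 20
```

```text
15.6333 [0.60616336 0.22583985 0.30558282] [0.28 0.46 1.23 0.   1.46 0.15] 0.043537378752060596 [ 0.6 -0.3 -2.3]
per row rot [-0.  0. -0.] deg 0.01 step 0.0241
0 [-0.024  -0.0025  0.0003]
1 [-0.024  -0.0025  0.0003]
2 [-0.024  -0.0025  0.0003]
3 [-0.024  -0.0025  0.0003]
4 [-0.024  -0.0025  0.0003]
5 [-0.024  -0.0025  0.0003]
6 [-0.024  -0.0025  0.0003]
7 [-0.024  -0.0025  0.0003]
8 [-0.024  -0.0025  0.0003]
9 [-0.024  -0.0025  0.0003]
10 [-0.024  -0.0025  0.0003]
11 [-0.024  -0.0025  0.0003]
12 [-0.024  -0.0025  0.0003]
13 [-0.024  -0.0025  0.0003]
14 [-0.024  -0.0025  0.0003]
15 [-0.024  -0.0025  0.0003]
16 [-0.024  -0.0025  0.0003]
17 [-0.024  -0.0025  0.0003]
18 [-0.024  -0.0025  0.0003]
19 [-0.024  -0.0025  0.0003]
```

>>> {"api": "apply_moves", "payload": {"motion": [{"dx":-0.015,"dy":-0.002,"dz":0,"rx":0,"ry":0,"rz":0,"hand":1},{"dx":-0.025,"dy":-0.0026,"dz":0,"rx":0,"ry":0,"rz":0,"hand":1},{"dx":-0.03,"dy":-0.003,"dz":0,"rx":0,"ry":0,"rz":0,"hand":1},{"dx":-0.03,"dy":-0.003,"dz":0,"rx":0,"ry":0,"rz":0,"hand":1},{"dx":-0.03,"dy":-0.003,"dz":0,"rx":0,"ry":0,"rz":0,"hand":1},{"dx":-0.03,"dy":-0.003,"dz":0,"rx":0,"ry":0,"rz":0,"hand":1},{"dx":-0.03,"dy":-0.003,"dz":0,"rx":0,"ry":0,"rz":0,"hand":1},{"dx":-0.03,"dy":-0.003,"dz":0,"rx":0,"ry":0,"rz":0,"hand":1}]}}

```text
time: 16.3
ee_pos: [0.6081, -0.003, 0.2937]
tcp_rot: [[-0.14, 0.99, -0.017], [0.99, 0.14, -0.001], [0.001, -0.017, -1.0]]
contact_force: [0.8, -0.0, -3.4]
opening: 0.0438
```

>>> {"api": "apply_moves", "payload": {"motion": [{"dx":-0.03,"dy":-0.003,"dz":0,"rx":0,"ry":0,"rz":0,"hand":1},{"dx":-0.03,"dy":-0.003,"dz":0,"rx":0,"ry":0,"rz":0,"hand":1},{"dx":-0.03,"dy":-0.003,"dz":0,"rx":0,"ry":0,"rz":0,"hand":1},{"dx":-0.03,"dy":-0.003,"dz":0,"rx":0,"ry":0,"rz":0,"hand":1},{"dx":-0.03,"dy":-0.003,"dz":0,"rx":0,"ry":0,"rz":0,"hand":1},{"dx":-0.025,"dy":-0.0025,"dz":0,"rx":0,"ry":0,"rz":0,"hand":1},{"dx":-0.015,"dy":-0.0015,"dz":0,"rx":0,"ry":0,"rz":0,"hand":1},{"dx":0,"dy":0,"dz":0,"rx":0,"ry":0,"rz":0,"hand":1}]}}

```text
time: 16.97
ee_pos: [0.6059, -0.2135, 0.277]
tcp_rot: [[-0.133, 0.99, -0.038], [0.991, 0.133, 0.002], [0.007, -0.037, -0.999]]
contact_force: [0.5, -0.1, -3.4]
opening: 0.0434
```

```bash
python3 b.py .62,-.256,.295 3
```

```text
16.9667 [ 0.60593525 -0.21354242  0.27695872] [-0.41  0.49  1.26 -0.01  1.43 -0.54] 0.0433759441272526 [ 0.5 -0.1 -3.4]
per row rot [-0.012 -0.002 -0.   ] deg 0.72 step 0.0161
0 [-0.0146  0.0025 -0.0062]
1 [-0.0146  0.0026 -0.0062]
2 [-0.0146  0.0027 -0.0061]
```

>>> {"api": "apply_moves", "payload": {"motion": [{"dx":-0.005,"dy":0.002,"dz":-0.012,"rx":-0.012,"ry":-0.002,"rz":0,"hand":1},{"dx":-0.015,"dy":0.003,"dz":-0.006,"rx":-0.012,"ry":-0.002,"rz":0,"hand":1},{"dx":-0.015,"dy":0.003,"dz":-0.001,"rx":-0.012,"ry":-0.002,"rz":0,"hand":1},{"dx":-0.009,"dy":0.003,"dz":0,"rx":0,"ry":0,"rz":0,"hand":1},{"dx":0,"dy":0,"dz":0,"rx":0,"ry":0,"rz":0,"hand":1}]}}

```text
time: 17.38
ee_pos: [0.6233, -0.2595, 0.2943]
tcp_rot: [[-0.134, 0.991, -0.0], [0.991, 0.134, 0.003], [0.003, -0.0, -1.0]]
contact_force: [-1.0, -0.1, -2.7]
opening: 0.0432
```

```bash
python3 b.py .62,-.256,.28 2
```

```text
17.3833 [ 0.62334503 -0.25947103  0.29427246] [-0.46  0.52  1.16  0.    1.46 -0.6 ] 0.04321671623162225 [-1.  -0.1 -2.7]
per row rot [-0.    -0.001 -0.   ] deg 0.08 step 0.0075
0 [ 0.0019 -0.0014  0.0071]
1 [ 0.0019 -0.0014  0.0071]
```

>>> {"api": "apply_moves", "payload": {"motion": [{"dx":0.0019,"dy":-0.0009,"dz":0.01,"rx":0,"ry":-0.001,"rz":0,"hand":1},{"dx":0.0019,"dy":-0.0009,"dz":0.01,"rx":0,"ry":-0.001,"rz":0,"hand":1},{"dx":0,"dy":0,"dz":0,"rx":0,"ry":0,"rz":0,"hand":1}]}}

```text
time: 17.63
ee_pos: [0.6212, -0.2557, 0.2722]
tcp_rot: [[-0.134, 0.991, 0.001], [0.991, 0.134, 0.0], [0.0, 0.001, -1.0]]
contact_force: [0.3, -0.7, -3.7]
opening: 0.043
```

```bash
python3 b.py .621,-.256,.20 6;python3 -c "
from h import *
T=cams.capture('top');S=cams.capture('scene')
z=lambda i,x,y:cv2.resize(i[y:y+100,x:x+100],None,fx=4,fy=4,interpolation=cv2.INTER_CUBIC)
cv2.imwrite('pics/p.png',np.hstack([z(T['image'],400,90),z(S['image'],180,150)])[:,:,::-1])"
```

```text
17.6333 [ 0.62115443 -0.2556803   0.27222097] [-0.46  0.52  1.21  0.    1.41 -0.59] 0.04303095175947905 [ 0.3 -0.7 -3.7]
per row rot [ 0. -0. -0.] deg 0.01 step 0.012
0 [-0.0001 -0.      0.012 ]
1 [-0.0001 -0.      0.012 ]
2 [-0.0001 -0.      0.012 ]
3 [-0.0001 -0.      0.012 ]
4 [-0.0001 -0.      0.012 ]
5 [-0.    -0.     0.012]
```

>>> {"api": "apply_moves", "payload": {"motion": [{"dx":0,"dy":0,"dz":0.01,"rx":0,"ry":0,"rz":0,"hand":1},{"dx":0,"dy":0,"dz":0.01,"rx":0,"ry":0,"rz":0,"hand":1},{"dx":0,"dy":0,"dz":0.01,"rx":0,"ry":0,"rz":0,"hand":1}]}}

```text
time: 17.98
ee_pos: [0.6229, -0.2556, 0.2447]
tcp_rot: [[-0.135, 0.991, 0.007], [0.991, 0.135, -0.002], [-0.003, 0.007, -1.0]]
contact_force: [-0.3, -0.3, -2.8]
opening: 0.0433
```

```bash
python3 b.py .621,-.256,.20 4
```

```text
17.9833 [ 0.62285812 -0.25559328  0.24470865] [-0.46  0.54  1.25  0.    1.35 -0.59] 0.043329866393147884 [-0.3 -0.3 -2.8]
per row rot [0.002 0.001 0.   ] deg 0.11 step 0.0112
0 [ 0.     -0.0005  0.0112]
1 [-0.     -0.0005  0.0112]
2 [-0.     -0.0005  0.0112]
3 [-0.     -0.0005  0.0112]
```

>>> {"api": "apply_moves", "payload": {"motion": [{"dx":0,"dy":-0.0009,"dz":0.009,"rx":0.002,"ry":0.001,"rz":0,"hand":1},{"dx":0,"dy":-0.0009,"dz":0.01,"rx":0.002,"ry":0.001,"rz":0,"hand":1},{"dx":0,"dy":-0.0007,"dz":0.01,"rx":0.002,"ry":0.001,"rz":0,"hand":1},{"dx":0,"dy":-0.0003,"dz":0.008,"rx":0.002,"ry":0,"rz":0,"hand":1},{"dx":0,"dy":0,"dz":0,"rx":0,"ry":0,"rz":0,"hand":1}]}}

```text
time: 18.4
ee_pos: [0.6184, -0.2551, 0.1994]
tcp_rot: [[-0.136, 0.991, -0.007], [0.991, 0.136, 0.002], [0.003, -0.007, -1.0]]
contact_force: [0.6, -0.0, -4.1]
opening: 0.0437
```

```bash
python3 b.py .621,-.256,.183 5
```

```text
18.4 [ 0.6184045  -0.25508447  0.19940851] [-0.46  0.57  1.3  -0.    1.27 -0.6 ] 0.043656960736928596 [ 0.6 -0.  -4.1]
per row rot [-0.001 -0.001  0.   ] deg 0.09 step 0.0033
0 [-0.0003  0.0005  0.0033]
1 [-0.0003  0.0005  0.0033]
2 [-0.0003  0.0005  0.0033]
3 [-0.0003  0.0005  0.0033]
4 [-0.0003  0.0005  0.0033]
```

>>> {"api": "apply_moves", "payload": {"motion": [{"dx":-0.0003,"dy":0.001,"dz":0.003,"rx":-0.002,"ry":-0.002,"rz":0,"hand":1},{"dx":-0.0003,"dy":0.001,"dz":0.003,"rx":-0.002,"ry":-0.001,"rz":0,"hand":1},{"dx":0,"dy":0.0005,"dz":0.003,"rx":-0.002,"ry":0,"rz":0,"hand":1},{"dx":0,"dy":0,"dz":0.0025,"rx":0,"ry":0,"rz":0,"hand":1},{"dx":0,"dy":0,"dz":0,"rx":0,"ry":0,"rz":0,"hand":1}]}}

```text
time: 18.82
ee_pos: [0.6217, -0.2557, 0.1872]
tcp_rot: [[-0.135, 0.991, 0.001], [0.991, 0.135, -0.001], [-0.001, 0.001, -1.0]]
contact_force: [0.0, -0.5, -3.3]
opening: 0.0435
```

```bash
python3 b.py .621,-.256,.183 3
```

```text
18.8167 [ 0.62167211 -0.25565627  0.18719898] [-0.46  0.58  1.31 -0.    1.24 -0.6 ] 0.043516255341282686 [ 0.  -0.5 -3.3]
per row rot [0.    0.    0.001] deg 0.04 step 0.0014
0 [-0.0001 -0.0002  0.0014]
1 [-0.0001 -0.0002  0.0014]
2 [-0.0001 -0.0002  0.0014]
```

>>> {"api": "apply_moves", "payload": {"motion": [{"dx":0,"dy":-0.0003,"dz":0.002,"rx":0,"ry":0,"rz":0,"hand":1},{"dx":0,"dy":-0.0003,"dz":0.002,"rx":0,"ry":0,"rz":0,"hand":1},{"dx":0,"dy":0,"dz":0,"rx":0,"ry":0,"rz":0,"hand":1}]}}

```text
time: 19.07
ee_pos: [0.6213, -0.2559, 0.1835]
tcp_rot: [[-0.135, 0.991, 0.002], [0.991, 0.135, -0.001], [-0.002, 0.002, -1.0]]
contact_force: [-0.8, -0.1, -2.8]
opening: 0.0433
```

```bash
python3 b.py .621,-.256,.183 1
```

```text
19.0667 [ 0.62133935 -0.25591401  0.18350652] [-0.46  0.59  1.32 -0.    1.23 -0.6 ] 0.04327804495629377 [-0.8 -0.1 -2.8]
per row rot [0.002 0.002 0.002] deg 0.16 step 0.0006
0 [-0.     -0.0003  0.0005]
```

>>> {"api": "apply_moves", "payload": {"motion": [{"dx":0,"dy":0,"dz":0.002,"rx":0,"ry":0,"rz":0,"hand":1},{"dx":0,"dy":0,"dz":0.0015,"rx":0,"ry":0,"rz":0,"hand":1},{"dx":0,"dy":0,"dz":0,"rx":0,"ry":0,"rz":0,"hand":1}]}}

```text
time: 19.32
ee_pos: [0.6216, -0.256, 0.1806]
tcp_rot: [[-0.135, 0.991, 0.003], [0.991, 0.135, -0.002], [-0.002, 0.003, -1.0]]
contact_force: [-0.8, -0.3, -1.6]
opening: 0.0435
```

>>> {"api": "apply_moves", "payload": {"motion": [{"dx":0,"dy":0,"dz":0.002,"rx":0,"ry":0,"rz":0,"hand":1},{"dx":0,"dy":0,"dz":0,"rx":0,"ry":0,"rz":0,"hand":1}]}}

```text
time: 19.48
ee_pos: [0.6223, -0.2563, 0.1809]
tcp_rot: [[-0.135, 0.991, 0.006], [0.991, 0.136, -0.003], [-0.004, 0.005, -1.0]]
contact_force: [0.5, -0.6, -3.6]
opening: 0.0435
```

>>> {"api": "apply_moves", "payload": {"motion": [{"dx":0,"dy":-0.0005,"dz":0.003,"rx":0.003,"ry":0.002,"rz":0,"hand":1},{"dx":0,"dy":0,"dz":0.001,"rx":0,"ry":0,"rz":0,"hand":1},{"dx":0,"dy":0,"dz":0,"rx":0,"ry":0,"rz":0,"hand":1}]}}

```text
time: 19.73
ee_pos: [0.6233, -0.2567, 0.1807]
tcp_rot: [[-0.136, 0.991, 0.007], [0.991, 0.136, -0.003], [-0.004, 0.007, -1.0]]
contact_force: [0.6, -0.1, -3.1]
opening: 0.0437
```

>>> {"api": "apply_moves", "payload": {"motion": [{"dx":0,"dy":-0.0015,"dz":0.003,"rx":0.003,"ry":0.002,"rz":0,"hand":1},{"dx":0,"dy":-0.001,"dz":0.003,"rx":0.003,"ry":0.001,"rz":0,"hand":1},{"dx":0,"dy":0,"dz":0.002,"rx":0,"ry":0,"rz":0,"hand":1}]}}

```text
time: 19.98
ee_pos: [0.6245, -0.2577, 0.1803]
tcp_rot: [[-0.136, 0.991, 0.013], [0.991, 0.136, -0.005], [-0.007, 0.012, -1.0]]
contact_force: [-6.2, 2.3, 10.1]
opening: 0.043
```

```bash
python3 b.py .621,-.256,.183 1;python3 -c "
from h import *
T=cams.capture('top');S=cams.capture('scene')
z=lambda i,x,y:cv2.resize(i[y:y+100,x:x+100],None,fx=4,fy=4,interpolation=cv2.INTER_CUBIC)
cv2.imwrite('pics/p.png',np.hstack([z(T['image'],400,90),z(S['image'],180,150)])[:,:,::-1])
for i in range(3): print(read_state()['contact_force'])"
```

```text
19.9833 [ 0.62445918 -0.25774493  0.18026161] [-0.46  0.59  1.32  0.    1.21 -0.6 ] 0.04299820539984575 [-6.2  2.3 10.1]
per row rot [0.012 0.007 0.002] deg 0.79 step 0.0047
0 [ 0.0022 -0.0032 -0.0028]
[-5.29528616  2.36634837 15.19414956]
[-5.29528616  2.36634837 15.19414956]
[-5.29528616  2.36634837 15.19414956]
```

The bottle is firmly on the floor: Fz is +10 N at TCP z = 0.1803, against 0.1825 predicted. I'll ease off slightly and open.

>>> {"api": "apply_moves", "payload": {"motion": [{"dx":0,"dy":-0.0025,"dz":-0.0015,"rx":0.006,"ry":0.003,"rz":0,"hand":1},{"dx":0,"dy":0,"dz":0,"rx":0,"ry":0,"rz":0,"hand":1}]}}

```text
time: 20.25
ee_pos: [0.6217, -0.2581, 0.1819]
tcp_rot: [[-0.136, 0.991, 0.006], [0.991, 0.136, -0.003], [-0.004, 0.005, -1.0]]
contact_force: [0.1, -0.4, -3.5]
opening: 0.0436
```

```bash
python3 b.py .6215,-.256,.1815 1
```

```text
20.25 [ 0.62170061 -0.25813177  0.1819331 ] [-0.46  0.59  1.32 -0.    1.22 -0.6 ] 0.043641754420680134 [ 0.1 -0.4 -3.5]
per row rot [0.005 0.004 0.002] deg 0.4 step 0.0022
0 [0.0021 0.0001 0.0004]
```

>>> {"api": "apply_moves", "payload": {"motion": [{"dx":0,"dy":0,"dz":0.0025,"rx":0.004,"ry":0.003,"rz":0,"hand":1},{"dx":0,"dy":0,"dz":0.0015,"rx":0,"ry":0,"rz":0,"hand":1}]}}

```text
time: 20.42
ee_pos: [0.6227, -0.2583, 0.1801]
tcp_rot: [[-0.136, 0.991, 0.004], [0.991, 0.136, -0.001], [-0.002, 0.004, -1.0]]
contact_force: [-4.0, 3.3, 17.4]
opening: 0.0431
```

>>> {"api": "apply_moves", "payload": {"motion": [{"dx":0,"dy":0,"dz":0,"rx":0,"ry":0,"rz":0,"hand":0.48},{"dx":0,"dy":0,"dz":0,"rx":0,"ry":0,"rz":0,"hand":0.42},{"dx":0,"dy":0,"dz":0,"rx":0,"ry":0,"rz":0,"hand":0.35},{"dx":0,"dy":0,"dz":0,"rx":0,"ry":0,"rz":0,"hand":0.25},{"dx":0,"dy":0,"dz":0,"rx":0,"ry":0,"rz":0,"hand":0.15},{"dx":0,"dy":0,"dz":-0.001,"rx":0,"ry":0,"rz":0,"hand":0.1}]}}

```text
time: 20.92
ee_pos: [0.6229, -0.2586, 0.1795]
tcp_rot: [[-0.136, 0.991, 0.004], [0.991, 0.136, -0.001], [-0.001, 0.004, -1.0]]
contact_force: [-0.8, 0.2, 0.0]
opening: 0.0755
```

```bash
python3 b.py .6215,-.256,.36 8
```

```text
20.9167 [ 0.62294148 -0.25855091  0.17950154] [-0.46  0.59  1.32  0.    1.23 -0.6 ] 0.07549843420581528 [-0.8  0.2  0. ]
per row rot [0. 0. 0.] deg 0.03 step 0.0226
0 [ 0.0003 -0.0001 -0.0226]
1 [ 0.0003 -0.0001 -0.0226]
2 [ 0.0003 -0.0001 -0.0226]
3 [ 0.0003 -0.0001 -0.0226]
4 [ 0.0003 -0.0001 -0.0226]
5 [ 0.0003 -0.0001 -0.0226]
6 [ 0.0003 -0.0001 -0.0226]
7 [ 0.0003 -0.0001 -0.0226]
```

Released, with no force on the tool. Going straight up, then away.

>>> {"api": "apply_moves", "payload": {"motion": [{"dx":0,"dy":0,"dz":-0.01,"rx":0,"ry":0,"rz":0,"hand":0},{"dx":0,"dy":0,"dz":-0.022,"rx":0,"ry":0,"rz":0,"hand":0},{"dx":0,"dy":0,"dz":-0.025,"rx":0,"ry":0,"rz":0,"hand":0},{"dx":0,"dy":0,"dz":-0.025,"rx":0,"ry":0,"rz":0,"hand":0},{"dx":0,"dy":0,"dz":-0.025,"rx":0,"ry":0,"rz":0,"hand":0},{"dx":0,"dy":0,"dz":-0.025,"rx":0,"ry":0,"rz":0,"hand":0},{"dx":0,"dy":0,"dz":-0.02,"rx":0,"ry":0,"rz":0,"hand":0}]}}

```text
time: 21.5
ee_pos: [0.6204, -0.2575, 0.3364]
tcp_rot: [[-0.136, 0.991, -0.004], [0.991, 0.136, 0.003], [0.004, -0.004, -1.0]]
contact_force: [-0.0, -1.2, 0.4]
opening: 0.0933
```

>>> {"api": "apply_moves", "payload": {"motion": [{"dx":0.03,"dy":-0.01,"dz":-0.005,"rx":0,"ry":0,"rz":0,"hand":0},{"dx":0.03,"dy":-0.01,"dz":-0.005,"rx":0,"ry":0,"rz":0,"hand":0},{"dx":0.03,"dy":-0.01,"dz":-0.005,"rx":0,"ry":0,"rz":0,"hand":0},{"dx":0.03,"dy":-0.01,"dz":-0.005,"rx":0,"ry":0,"rz":0,"hand":0},{"dx":0.03,"dy":-0.01,"dz":-0.005,"rx":0,"ry":0,"rz":0,"hand":0},{"dx":0.03,"dy":-0.01,"dz":-0.005,"rx":0,"ry":0,"rz":0,"hand":0},{"dx":0,"dy":0,"dz":0,"rx":0,"ry":0,"rz":0,"hand":0},{"dx":0,"dy":0,"dz":0,"rx":0,"ry":0,"rz":0,"hand":0}]}}

```text
time: 22.17
ee_pos: [0.5329, -0.0817, 0.3797]
tcp_rot: [[-0.133, 0.991, 0.01], [0.991, 0.133, -0.002], [-0.003, 0.01, -1.0]]
contact_force: [0.3, -0.3, 0.9]
opening: 0.0929
```

```bash
python3 -c "
from h import *
print(read_state()['ee_pos'])
T=cams.capture('top');S=cams.capture('scene')
z=lambda i,x,y:cv2.resize(i[y:y+115,x:x+110],None,fx=3.6,fy=3.6,interpolation=cv2.INTER_CUBIC)
cv2.imwrite('pics/q.png',np.hstack([z(T['image'],390,90),z(S['image'],170,130)])[:,:,::-1])"
```

```text
[ 0.53286425 -0.08168259  0.37971605]
```

View pics/q.png

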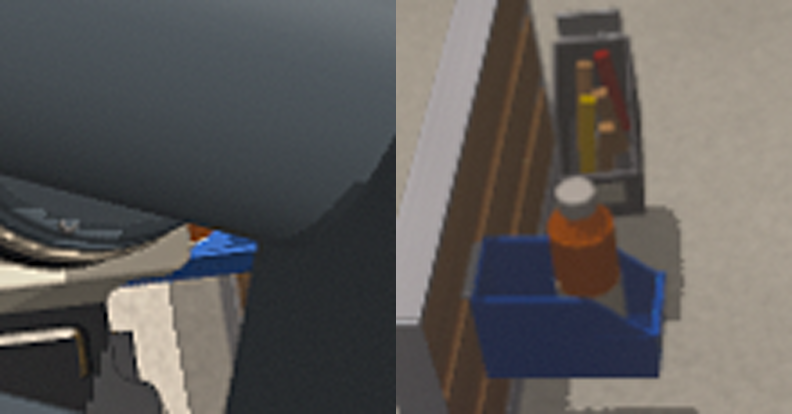

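The bottle stands upright in the bin, with its cap at crop (575,190). The bin's corners are where they were when it hung empty. One last number, then I'll hand in.

```bash
python3 - <<'E'
from h import *
from bench import env
S=cams.capture("scene");bx=az(PYAW);by=np.cross(zz,bx)
p=plane(S,unc([(575,187)],170,130,3.6,396),.245)[0];print("cap panel X %.3f y %.3f"%((p-PO)@bx,(p-PO)@by),"bin center X -.061 y .084")
print(read_state()["contact_force"],env.close_job())
E
```

```text
cap panel X -0.078 y 0.083 bin center X -.061 y .084
the job is handed in; nothing more can be done
[ 0.26925746 -0.48669278  0.12799853] None
```

The blue bin hangs in the upper groove beside the grey bin, and the orange bottle stands upright in it. I handed the job in at about 22 s of the 67 s allowed; the hand-in gives no verdict.

**Bin:** I gripped it by its sides, tipped it to 56°, put the lip into the mouth and swung it down while holding it the whole way. It pressed on the panel with about 10 N near the end, so I backed it off slightly before lowering the last few millimetres. After release, the back-rim corners measured 169–170.5 mm high (170 expected), about 1 mm off the panel face and about 82 mm along the panel's +y half.

**Bottle:** I set it down until it pressed on the bin floor, which showed as 10–17 N on the tool, and only then opened the fingers. In the last picture the cap sits over the bin at x ≈ -17 mm and y ≈ -1 mm from its centre, both inside the limits.

**After letting go:** The bin's corners had not moved, and the robot was clear with about 0.5 N (noise) on the tool.

**What disagreed or went unchecked:**
- **Front-wall check:** my readings of the hung bin's front wall differed by 6–10 mm between the two cameras because I picked different edges, so I did not use them.
- **Height offset:** heights reckoned from the arm read about 1.5–2 mm low at contact.
- **Final view:** the arm blocked the top camera at the end, so the last bottle check is from one view only. It takes the cap's height as given.
- **Other objects:** I did not measure the other counter items again. I planned the paths to clear them and saw no sign of touching any.

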